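# Build up a forming-roll stack on the spindle and lock it with the key

### The job

Build up the stack on the upright spindle of the steel clamping fixture: first every blue spacer ring on the bench (one to three of them), then the dark grooved steel roll, then the brass clamp ring, lowering each one gently, not dropping it, until it lies flat on what is below. Then take the red-handled key from its stand, push it fully down into the slot of the brass lock on the same fixture, turn the lock clockwise (seen from above) as far as it goes, pull the key out and put it back in its stand, fully down and upright. Leave everything else on the bench where it is.

Things in the scene. Friction and masses are not known exactly. Their poses are not given: they have to be found in the camera images.
- spacer1_mid (a point): centre of a blue spacer ring (all blue rings are alike): 62 mm outside diameter, 25 mm bore, 10 mm thick, about 80 g, lying flat on the bench, axis z; the point is half-way up. Not every blue ring is present: one to three of them
- spacer2_mid (a point): centre of a blue spacer ring (all blue rings are alike): 62 mm outside diameter, 25 mm bore, 10 mm thick, about 80 g, lying flat on the bench, axis z; the point is half-way up. Not every blue ring is present: one to three of them
- spacer3_mid (a point): centre of a blue spacer ring (all blue rings are alike): 62 mm outside diameter, 25 mm bore, 10 mm thick, about 80 g, lying flat on the bench, axis z; the point is half-way up. Not every blue ring is present: one to three of them
- roll_mid (a point): centre of the dark steel roll: a ring of 62 mm outside diameter with a V-groove round its rim (it can be gripped like a plain ring), 25 mm bore, 20 mm thick, about 300 g, lying flat, axis z; the point is half-way up
- clamp_mid (a point): centre of the knurled brass clamp ring: 54 mm outside diameter (56 mm over the knurls), 25 mm bore, 14 mm thick, about 150 g, lying flat, axis z; it simply slides onto the spindle; the point is half-way up
- spindle_seat (a point): fixed point on the spindle's axis, at the top of the round seat (52 mm diameter, 10 mm tall) on which the first ring lies, 40 mm above the bench; z up. The spindle is 20 mm in diameter and rises 63 mm above this point, its last 8 mm tapering to 8 mm. The seat and spindle stand on the fixture's steel base, 110 x 250 mm and 30 mm tall, screwed down; the base's long direction is this point's y axis, and the lock's centre is 124 mm from the spindle along -y of this point
- lock_slot (a point): centre of the mouth of the key slot, in the top face of the square brass lock (42 x 42 mm, top 68.5 mm above the bench). The slot is 28 x 12 mm and 34 mm deep; its long direction is the x axis of this point, which turns with the lock; z up
- lock (a joint): angle of the lock (rad): grows as the lock is turned clockwise seen from above, from 0 to its stop at 1.25; starts between 0 and 0.2. It turns with a steady drag of about 0.12 N m and stays where it is left; once against its stop (more than 1.0) it is locked
- key_grip (a point): centre of the key's red handle, a flat plate 36 mm wide (x axis), 12 mm thick (y axis), 48 mm tall (z axis); the key is 84 mm tall, about 120 g. Handle from 36 to 84 mm above the key's foot, this point 62 mm above it. Under the handle a steel disc 42 mm in diameter, 8 mm thick (28 to 36 mm above the foot), and under that the flat bit, 24 mm (x) by 8 mm (y), its lowest 6 mm narrowed to 18 x 5 mm. Pushed home, the disc rests on the top of the lock or of the stand
- key_tip (a point): centre of the foot of the key (lower end of its bit), same axes as the handle point and 62 mm below it
- stand_mouth (a point): centre of the mouth of the well in the key stand, a grey block 70 x 70 x 45 mm, fixed to the bench; the mouth is in its top face, 45 mm above the bench. The well is 31 x 16 mm and 34 mm deep, its long direction the x axis of this point. The key starts in it, upright, the disc resting on the top
- tray: aluminium tray, 90 x 110 x 30 mm, leave it; origin at the centre of its underside
- gauge_block: loose steel block 60 x 90 x 40 mm, leave it; origin under its centre
- jar: amber glass jar with a black lid, 64 mm across, 85 mm tall, leave it; origin under its centre
- wrench: 180 mm wrench lying flat, leave it; origin at its middle
- driver: 200 mm screwdriver with a yellow handle lying flat, leave it; origin at its middle
Mind the look-alikes: they are no part of the job. Leave any pink or turquoise look-alike of the part that bears spacer3_mid alone.

How it is judged (in metres and radians):
On the way, in this order (a step that is already met when the one before it is completed fails the run):
1. every spacer present lies flat on the spindle's seat or on other spacers (horizontal distance between each of spacer1_mid, spacer2_mid, spacer3_mid and spindle_seat below 0.006 m and z of spacer1_mid in the frame of spindle_seat between 0 and 0.029 m and angle between each of spacer1_mid, spacer2_mid, spacer3_mid's own z axis and vertical below 0.06 rad and z of spacer2_mid in the frame of spindle_seat between 0 and 0.029 m and z of spacer3_mid in the frame of spindle_seat between 0 and 0.029 m and not (horizontal distance between roll_mid and spindle_seat below 0.02 m)), for 0.2 s.
2. the roll lies flat on top of the spacers (horizontal distance between each of spacer1_mid, spacer2_mid, spacer3_mid, roll_mid and spindle_seat below 0.006 m and z of spacer1_mid in the frame of spindle_seat between 0 and 0.029 m and angle between each of spacer1_mid, spacer2_mid, spacer3_mid, roll_mid's own z axis and vertical below 0.06 rad and z of spacer2_mid in the frame of spindle_seat between 0 and 0.029 m and z of spacer3_mid in the frame of spindle_seat between 0 and 0.029 m and z of roll_mid in the frame of spindle_seat between 0 and 0.044 m and z of each of spacer1_mid, spacer2_mid, spacer3_mid in the frame of roll_mid below -0.01 m and distance between any of spacer1_mid, spacer2_mid, spacer3_mid and roll_mid below 0.0185 m), for 0.2 s.
3. the clamp ring lies flat on top of the roll (all of step 2 and horizontal distance between clamp_mid and spindle_seat below 0.006 m and z of clamp_mid in the frame of spindle_seat between 0 and 0.061 m and angle between clamp_mid's own z axis and vertical below 0.06 rad and z of roll_mid in the frame of clamp_mid below -0.01 m and distance between roll_mid and clamp_mid below 0.0205 m), for 0.2 s.
4. the key is fully down in the lock's slot (horizontal distance between clamp_mid and spindle_seat below 0.006 m and z of clamp_mid in the frame of spindle_seat between 0 and 0.061 m and angle between clamp_mid's own z axis and vertical below 0.06 rad and z of roll_mid in the frame of clamp_mid below -0.01 m and distance between roll_mid and clamp_mid below 0.0205 m and horizontal distance between key_tip and lock_slot below 0.006 m and z of key_tip in the frame of lock_slot below -0.022 m and angle between key_grip's own z axis and vertical below 0.15 rad), for 0.2 s.
5. with the key in it, the lock is turned to its stop (all of step 4 and value of joint lock above 1 rad), for 0.2 s.
At the end, for the whole second after the job is handed in: All spacers at the bottom of the spindle, roll flat on them, clamp ring flat on the roll (each within 6 mm of the axis, tilted under 0.06 rad, gaps under 4 mm); lock turned beyond 1.0 rad; key back in its stand, upright within 0.12 rad and at least 22 mm into the well (all of step 3 and horizontal distance between key_tip and stand_mouth below 0.008 m and z of key_tip in the frame of stand_mouth below -0.022 m and angle between key_grip's own z axis and vertical below 0.12 rad and value of joint lock above 1 rad); the robot touches nothing.
It fails at once if a bystander is shifted by more than 30 mm (distance of any of tray, gauge_block, jar, wrench, driver from where it was at the start of the episode above 0.03 m).
It fails at once if a ring is dropped down the spindle instead of being lowered ((horizontal distance between spacer1_mid and spindle_seat below 0.012 m and z of spacer1_mid in the frame of spindle_seat below 0.06 m and linear speed of spacer1 above 0.8 m/s) or (horizontal distance between spacer2_mid and spindle_seat below 0.012 m and z of spacer2_mid in the frame of spindle_seat below 0.06 m and linear speed of spacer2 above 0.8 m/s) or (horizontal distance between spacer3_mid and spindle_seat below 0.012 m and z of spacer3_mid in the frame of spindle_seat below 0.06 m and linear speed of spacer3 above 0.8 m/s) or (horizontal distance between roll_mid and spindle_seat below 0.012 m and z of roll_mid in the frame of spindle_seat below 0.06 m and linear speed of roll above 0.8 m/s) or (horizontal distance between clamp_mid and spindle_seat below 0.012 m and z of clamp_mid in the frame of spindle_seat below 0.06 m and linear speed of clamp above 0.8 m/s)).
Of spacer1, spacer2, spacer3 only 1 to 3 are there at a start; the rules pass over those that are not, and their reading is None.
At some moment in a run one of spacer1, spacer2, spacer3, roll, clamp may be knocked a few centimetres aside while the robot is not near it.
It also fails if it takes over 210 s, if anything falls off the work surface, if the arm or the gripper's body presses on something with over 40 N, if the wrist force passes 120 N, or if a joint passes its speed limit or range.

### The arm

A 6-joint arm with a two-finger parallel gripper is mounted at the origin on the work surface. World frame = base frame: x ahead of the robot, y to its left, z up, the work surface at z = 0. Lengths are in m, angles in degrees, forces in N, time in s.
With the tool pointing down it reaches from about 0.275 to 0.725 m from the base axis. Payload 5.6 kg.
Tool frame: the origin (TCP) lies at the very end of the fingers, on their centre line; the grasp point (between the pads) lies 19 mm behind it; x points along the fingers, y is the direction in which the jaws open and shut, and the axes are right-handed (so a half turn about x gives the same grasp; the last joint's range is limited). The gripper opens to 85 mm and grips with 20 to 120 N. Pads are 22 mm wide; open, the fingers measure 114 mm over their backs; the gripper's body (76 mm by 85 mm) begins 54 mm behind the grasp point. The pads swing forward as they close: fully open they stand 13 mm farther back than shut.
Start: joints at [-51.073, 14.616, 6.199, 0, -81.583, -16.306], TCP at [0.212, -0.508, 0.231] pointing down, gripper open.
Joint ranges: [-168.99, 168.99], [-69.2, 112.95], [-62.41, 85.93], [-164.36, 98.24], [-168.68, -3.75], [-174.98, 174.98]. Speed limits (degrees/s): [147.25, 147.25, 180, 180, 180, 180].

### API

Orientations are given as [roll, pitch, yaw] about the fixed x, y, z axes, in that order (R = Rz(yaw) Ry(pitch) Rx(roll)).
In Python, from cell import arm gives the robot as it stands. The module is installed in compiled form; this text tells all that it offers.
- The arm moves only by the tool servo_tool, never from a script. Its argument "increments" is a list of rows, each a list of 4 numbers: the shift along the world's x, y, z in cm, then the turn about the world's z in degrees. A call has 1 to 8 rows; each row is the pose to reach, as a shift and turn from the pose commanded when the call began; what a row does not reach only later rows make up. A row lasts 1/12 s, in which the tool goes at most 41.7 mm and 7.16 degrees, less where a joint would pass 70% of its speed; a pose out of reach is approached as far as the arm can. A call with a gripper value outside its range is refused whole. "jaw" is the finger opening in cm, from 0 to 8.54, set as the call begins (left out, the last holds). The fingers move at their own pace and stop on an object; the grip force is fixed at half the most. Time passes only in rows, so rows that repeat a pose let the fingers close. It gives the time, the measured TCP pose, the force and the opening at its end, in the units of the state.
- arm.state(): the state, without advancing time (a new reading comes with each control period).
- arm.capture(name): name is "scene" or "side" or "wrist"; returns a dict with "color" (420x560x3 uint8, red, green, blue), "fx", "fy", "cx", "cy" (pixels), "T" (4x4, takes a point from camera to world coordinates). Camera axes: x right, y down, z forward; pixel columns grow to the right and rows downward; lengths in m; the calibration is good to about 2 mm. The wrist camera is an equidistant fisheye: a pixel r from the principal point sees the ray r / f radians off the axis. A picture is of the moment at which its call begins. There is no depth.
- arm.sign_off(): hands the job in, once; it reports no verdict.
The state is a dict: "time_s": time; "joints": joint angles; "dq": joint speeds; "joint_torque": joint torques, N m; "tcp_pos": TCP position; "ee_rot": TCP orientation; "wrist_force": force on the tool from outside, world axes, zero at the start; "moment": the same for the moment, N m; "width": finger opening in m.
Only numpy, scipy, OpenCV 4.12 (cv2) and the standard library are available. Lean on these libraries where they do the work, as an engineer would, in place of code of your own. Each camera call takes 0.05 s, during which the arm holds its last target. There are 200 camera calls.

## Working session

There is one attempt and no reset: what is moved stays moved. The work goes in short steps, Python scripts to look and compute and a tool call to move; the robot and the scene stay as the last step left them, time stands still between calls to the robot, and variables do not carry over. Pictures are saved under pics/ and viewed, about 12 in all and at most 16, crops included, and the job is handed in when it is done.

Besides the shell and the picture viewer there is one more tool, called after "Request:" by a JSON object that holds its "name" and its "arguments". servo_tool: Moves the arm, as the interface text tells. Its arguments: {"type":"object","properties":{"increments":{"type":"array","items":{"type":"array","items":{"type":"number"}}},"jaw":{"type":"number"}},"required":["increments"]}

```bash
mkdir -p pics; cat > h.py <<'E'
import numpy as np, cv2, pickle
from cell import arm
def cap(n, tag):
    d=arm.capture(n); pickle.dump(d,open(f'pics/{tag}.pkl','wb'))
    cv2.imwrite(f'pics/{tag}.png',d['color'][:,:,::-1]); return d
def load(tag): return pickle.load(open(f'pics/{tag}.pkl','rb'))
def ray(d,u,v,fish=False):
    x=(u-d['cx'])/d['fx'];y=(v-d['cy'])/d['fy']
    if fish:
        r=np.hypot(x,y); s=np.sinc(r/np.pi); k=np.array([x*s,y*s,np.cos(r)])
    else: k=np.array([x,y,1.])
    T=np.array(d['T']); k=T[:3,:3]@k; return T[:3,3],k/np.linalg.norm(k)
def atz(d,u,v,z,fish=False):
    o,k=ray(d,u,v,fish); return o+k*(z-o[2])/k[2]
def tri(a,b):  # a,b: (o,k)
    A=np.zeros((3,3));c=np.zeros(3)
    for o,k in(a,b):
        P=np.eye(3)-np.outer(k,k);A+=P;c+=P@o
    p=np.linalg.solve(A,c); return p,[np.linalg.norm((np.eye(3)-np.outer(k,k))@(p-o)) for o,k in(a,b)]
def proj(d,p,fish=False):
    T=np.array(d['T']); q=T[:3,:3].T@(np.array(p)-T[:3,3])
    if fish:
        r=np.hypot(q[0],q[1]); th=np.arctan2(r,q[2]); return d['cx']+d['fx']*th*q[0]/r, d['cy']+d['fy']*th*q[1]/r
    return d['cx']+d['fx']*q[0]/q[2], d['cy']+d['fy']*q[1]/q[2]
E
python3 - <<'E'
from h import *
for n in('scene','side','wrist'):
    d=cap(n,n+'0'); print(n,d['fx'],d['cx'],d['cy'],np.round(d['T'],3).tolist())
print(arm.state())
a=[cv2.imread(f'pics/{n}0.png') for n in('scene','side')]
cv2.imwrite('pics/both.png',cv2.resize(np.hstack(a),None,fx=800/1120,fy=800/1120))
E
```

```text
scene 389.49313835611554 278.30843659216123 200.44766303924126 [[0.631, 0.418, -0.653, 1.097], [0.776, -0.334, 0.535, -0.523], [0.006, -0.845, -0.535, 0.599], [0.0, 0.0, 0.0, 1.0]]
side 524.3807127873308 276.2099200237441 202.59715921721917 [[-0.996, -0.059, 0.074, 0.37], [-0.094, 0.718, -0.69, 1.136], [-0.012, -0.694, -0.72, 1.231], [0.0, 0.0, 0.0, 1.0]]
wrist 325.19226210127806 273.9658980831414 210.18173020787236 [[-0.384, 0.874, 0.296, 0.135], [0.923, 0.363, 0.126, -0.539], [0.003, 0.322, -0.947, 0.373], [0.0, 0.0, 0.0, 1.0]]
{'time_s': 0.15, 'joints': array([-5.10762433e+01,  1.46440286e+01,  6.14859116e+00, -2.02028602e-02,
       -8.15817931e+01, -1.63047928e+01]), 'dq': array([ 0.00646098, -0.06451081,  0.19285682,  0.11938071,  0.0708219 ,
       -0.08029314]), 'joint_torque': array([-1.59680789e-03, -3.86943018e+01,  2.38079327e+01,  5.36677971e+00,
       -4.62165306e-03, -6.88078757e-06]), 'tcp_pos': array([ 0.21142724, -0.50734949,  0.23062122]), 'ee_rot': array([ 91.79930449,  89.92022608, 114.41529727]), 'wrist_force': array([-0.15377962,  0.59072886, -0.23678327]), 'moment': array([0.05199177, 0.05397434, 0.04469416]), 'width': 0.08539036975561645}
```

View pics/scene0.png

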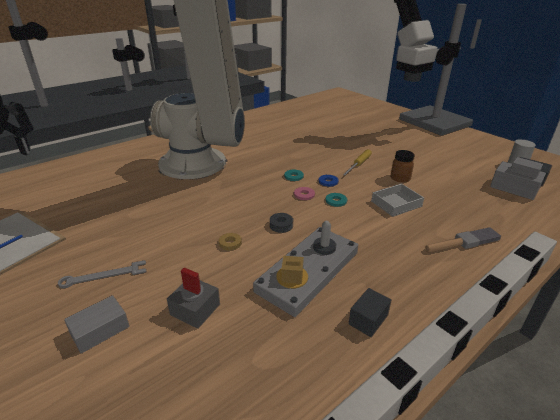

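View pics/side0.png

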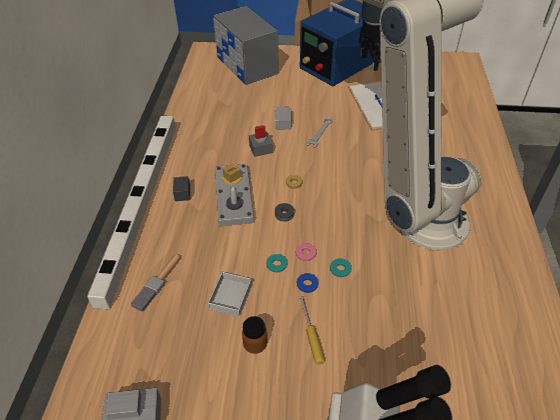

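The scene view shows one blue ring at (328,181), turquoise at (293,175) and (336,199), and pink at (304,193). The roll is at (281,222), clamp at (229,242), key at (191,285), spindle at (326,235) and lock at (292,270). In the side view, blue is at (308,283), roll (284,212), clamp (294,182), key (260,135). I'll confirm with an enlarged crop.

```bash
python3 - <<'E'
from h import *
S=load('scene0');D=load('side0')
a=S['color'][155:325,160:390,::-1]; b=D['color'][110:300,190:370,::-1]
a=cv2.resize(a,(800,591),interpolation=cv2.INTER_CUBIC)
b=cv2.resize(b,(568,600),interpolation=cv2.INTER_CUBIC)
cv2.imwrite('pics/cs.png',a);cv2.imwrite('pics/cd.png',b)
for n,d in(('scene',S),('side',D)):
    hsv=cv2.cvtColor(d['color'],cv2.COLOR_RGB2HSV)
    for c,lo,hi in(('blue',(105,120,40),(125,255,255)),('red',(0,180,80),(6,255,255)),('teal',(80,100,50),(100,255,255)),('brass',(20,130,60),(32,255,255))):
        m=cv2.inRange(hsv,lo,hi);k,l,s,ce=cv2.connectedComponentsWithStats(m)
        print(n,c,[(s[i,:5].tolist()) for i in range(1,k) if s[i,4]>40])
def T(n,u,v): p=tri(ray(S,*u),ray(D,*v)); print(n,np.round(p[0],4),np.round(p[1],4))
T('blue',(328.5,180.5),(307.5,283));T('roll',(281,222),(284.5,212));T('clamp',(229.5,241.5),(294,182))
T('key top',(190.5,273),(260,128));T('spindle top',(326,223),(233,187))
E
```

```text
scene blue [[228, 0, 8, 21, 125], [416, 0, 144, 150, 12871], [387, 37, 55, 72, 1458], [254, 86, 15, 22, 228], [319, 175, 19, 11, 165], [0, 235, 22, 13, 55]]
scene red [[182, 268, 17, 23, 81]]
scene teal [[285, 170, 18, 11, 155], [326, 193, 21, 13, 201]]
scene brass [[354, 150, 17, 16, 123]]
side blue [[174, 0, 124, 35, 2693], [300, 0, 73, 86, 2979], [217, 31, 18, 32, 188], [237, 65, 8, 18, 69], [297, 274, 21, 19, 269]]
side red [[255, 126, 10, 13, 110]]
side teal [[267, 254, 20, 18, 249], [330, 259, 21, 18, 257]]
side brass [[306, 326, 18, 39, 345]]
blue [0.3778 0.2677 0.0037] [0.0003 0.0003]
roll [0.4644 0.0055 0.0102] [0.0002 0.0002]
clamp [ 0.444  -0.1398  0.0051] [0.0007 0.0007]
key top [ 0.5763 -0.3065  0.0953] [0.0001 0.0001]
spindle top [ 0.6252 -0.0014  0.1008] [0.0009 0.0009]
```

View pics/cs.png

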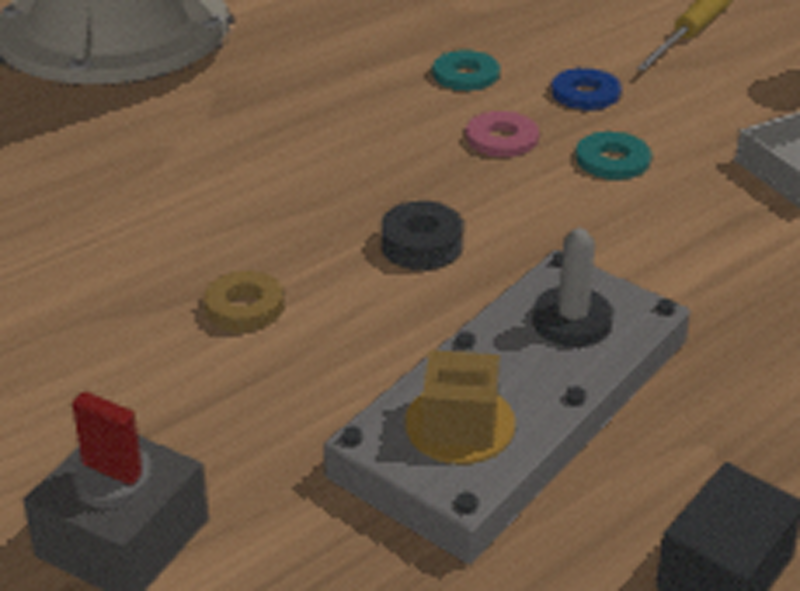

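View pics/cd.png

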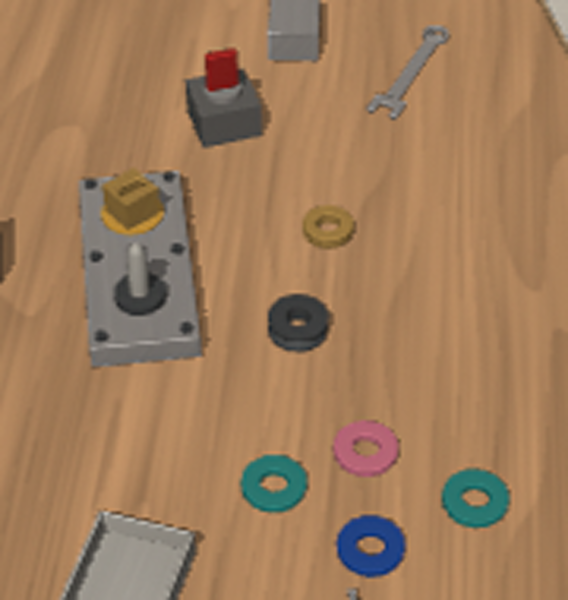

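Blue at scene crop (587,88) / side crop (370,545) is the only blue ring. The turquoise pair and the pink ring are look-alikes. The next step is neighbours, the fixture axis, and the grasp angle clear of both.

```bash
cat >> h.py <<'E'
def jawang(s=None):
    s=s or arm.state(); e=s['ee_rot']; from scipy.spatial.transform import Rotation as R
    y=R.from_euler('xyz',e,degrees=True).as_matrix()[:,1]; return np.degrees(np.arctan2(y[1],y[0]))
E
python3 - <<'E'
from h import *
S=load('scene0');D=load('side0')
cs=lambda u,v:(160+u*230/800,155+v*170/591); cd=lambda u,v:(190+u*180/568,110+v*190/600)
def T(n,u,v): p=tri(ray(S,*cs(*u)),ray(D,*cd(*v))); print(n,np.round(p[0],4),np.round(p[1],4))
T('blue',(587,88),(371,545));T('teal2',(614,154),(274,482));T('teal1',(467,70),(476,497));T('pink',(502,133),(366,447))
T('driver tip',(637,78),(352,596));T('roll',(423,226),(298,318));T('clamp',(243,296),(329,225))
T('slot',(467,376),(131,186))
T('spindle top',(579,232),(136,246));T('spindle base',(573,310),(139,292))
T('bolt NW',(466,341),(178,249));T('bolt nearL',(352,436),(169,177));T('bolt far',(666,307),(101,336));T('bolt lownear',(466,503),(91,184))
T('bolt t',(561,258),(186,328))
T('key disc',(114,488),(225,90))
T('key topL',(80,396),(238,52));T('key topR',(136,415),(208,57))
# slot corners side/scene
for q in((440,370),(492,380)): print(atz(S,*cs(*q),.0685))
for q in((119,194),(142,182)): print(atz(D,*cd(*q),.0685))
print(jawang())
E
```

```text
blue [0.3782 0.2676 0.0049] [0.001 0.001]
teal2 [0.4712 0.205  0.0054] [0.0008 0.0008]
teal1 [0.2852 0.2062 0.0046] [0.0012 0.0012]
pink [0.3884 0.156  0.0048] [0.0006 0.0006]
driver tip [0.3912 0.3203 0.0021] [0. 0.]
roll [0.4649 0.0065 0.0167] [0.0003 0.0003]
clamp [ 0.4436 -0.1389  0.0089] [0. 0.]
slot [ 0.6514 -0.1172  0.0679] [0.0023 0.0023]
spindle top [0.6237 0.0024 0.1013] [0.0002 0.0002]
spindle base [0.6245 0.0033 0.038 ] [0.0005 0.0005]
bolt NW [ 0.5961 -0.0668  0.0308] [0.001 0.001]
bolt nearL [ 0.62   -0.1763  0.0309] [0.0003 0.0003]
bolt far [0.6548 0.0601 0.0314] [0.0002 0.0002]
bolt lownear [ 0.7023 -0.1585  0.0309] [0.0003 0.0003]
bolt t [0.5725 0.0432 0.0322] [0. 0.]
key disc [ 0.5762 -0.3112  0.0422] [0.0031 0.0031]
key topL [ 0.5585 -0.3131  0.0973] [0.0009 0.0009]
key topR [ 0.5909 -0.2981  0.0991] [0.0021 0.0021]
[ 0.64059797 -0.12598683  0.0685    ]
[ 0.66619832 -0.10802847  0.0685    ]
[ 0.66009498 -0.10531808  0.0685    ]
[ 0.63903313 -0.12551225  0.0685    ]
112.61599102874034
```

One blue ring at (0.378,0.2675). The fixture's x axis is at about 12°. I'll grasp with the jaw axis at 180°, clear of the neighbours, and start by moving over it.

Request:
{"name": "servo_tool", "arguments": {"increments": [[0.8, 3.9, 0, 6.5], [1.6, 7.8, 0, 13], [2.4, 11.7, 0, 19.5], [3.2, 15.6, 0, 26], [4.1, 19.5, 0, 32.5], [5, 23.4, 0, 39], [5.9, 27.3, 0, 45.5], [6.7, 31.2, 0, 52]], "jaw": 8.54}}

```text
time_s: 0.82
tcp_pos: [0.2782, -0.194, 0.2312]
ee_rot: [-54.9, 90.0, 20.0]
wrist_force: [2.5, -0.0, 0.0]
width: 0.0854
```

Request:
{"name": "servo_tool", "arguments": {"increments": [[0.8, 3.9, 0, 6.5], [1.6, 7.8, 0, 13], [2.4, 11.7, 0, 15.4], [3.2, 15.6, 0, 15.4], [4.1, 19.5, -1, 15.4], [5, 23.4, -2, 15.4], [5.9, 27.3, -3, 15.4], [6.7, 31.2, -3, 15.4]]}}

```text
time_s: 1.48
tcp_pos: [0.3442, 0.118, 0.1996]
ee_rot: [111.2, 89.9, -158.8]
wrist_force: [1.0, -0.8, 0.6]
width: 0.0856
```

Request:
{"name": "servo_tool", "arguments": {"increments": [[0.8, 3.5, 0, 0], [1.6, 7.0, 0, 0], [2.4, 10.5, -1, 0], [3.3, 15, -2, 0], [3.3, 15.1, -3, 0], [3.3, 15.1, -3, 0]]}}

```text
time_s: 1.98
tcp_pos: [0.3775, 0.2685, 0.1682]
ee_rot: [132.1, 89.7, -137.7]
wrist_force: [-1.1, -0.3, -0.4]
width: 0.0854
```

```bash
python3 - <<'E'
from h import *
d=cap('wrist','w1'); s=arm.state(); print(s['time_s'],s['tcp_pos'],jawang(s),s['joints'],s['wrist_force'])
hsv=cv2.cvtColor(d['color'],cv2.COLOR_RGB2HSV); m=cv2.inRange(hsv,(105,120,40),(125,255,255));k,l,st,ce=cv2.connectedComponentsWithStats(m)
print([st[i].tolist()+ce[i].tolist() for i in range(1,k) if st[i,4]>300])
E
```

```text
2.0333 [0.37776733 0.26741797 0.16959047] -179.9123398077184 [ 5.47595580e+01  6.62255282e+00 -1.28589350e+01 -2.77676347e-02
 -7.07550453e+01 -5.46624459e+01] [-0.20593956  0.27668515  1.56280309]
[[243, 159, 62, 60, 2342, 273.3283518360376, 188.31468830059777]]
```

View pics/w1.png

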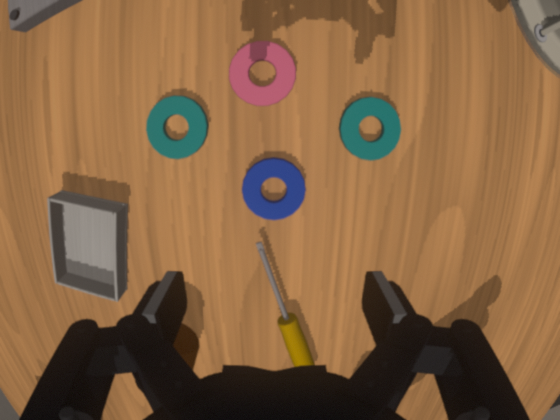

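Wrist view: blue ring at (274,189), centred between the fingers' columns; neighbours are well clear and the driver tip is at (262,240).

```bash
python3 - <<'E'
from h import *
d=load('w1')
print(atz(d,273.5,188.5,.005,True),atz(d,273.5,188.5,.01,True), np.round(d['T'],3).tolist())
print(proj(d,(.3778,.2674,.005),True))
S=load('scene0'); print(tri(ray(d,273.5,188.5,True),ray(S,328.7,180.4)))
E
```

```text
[0.37762599 0.2671851  0.005     ] [0.37763816 0.26586564 0.01      ] [[-1.0, -0.001, -0.004, 0.378], [-0.002, 0.948, 0.319, 0.186], [0.003, 0.319, -0.948, 0.311], [0.0, 0.0, 0.0, 1.0]]
(np.float64(273.3209577091656), np.float64(188.71303097157232))
(array([0.37800795, 0.26796931, 0.00379317]), [np.float64(0.0005925807708753288), np.float64(0.0005925807708753476)])
```

```bash
python3 - <<'E'
from h import *
d=load('w1'); o,a=ray(d,184,273,True); _,b=ray(d,365,273,True)
for t in(.15,.16,.17,.18,.19,.2): p=o+a*t;q=o+b*t; print(t,np.round(p,4),np.round(q,4),np.linalg.norm(p-q))
E
```

```text
0.15 [0.4185 0.2585 0.1862] [0.3366 0.2583 0.1866] 0.08190127492703381
0.16 [0.4212 0.2633 0.1778] [0.3338 0.2631 0.1782] 0.0873613599221694
0.17 [0.4239 0.2681 0.1695] [0.3311 0.2679 0.1699] 0.09282144491730501
0.18 [0.4265 0.2729 0.1611] [0.3283 0.2727 0.1616] 0.09828152991244064
0.19 [0.4292 0.2778 0.1528] [0.3255 0.2775 0.1533] 0.10374161490757622
0.2 [0.4319 0.2826 0.1444] [0.3227 0.2823 0.145 ] 0.10920169990271185
```

Request:
{"name": "servo_tool", "arguments": {"increments": [[0, 0, -4, 0], [0, 0, -8, 0], [0, 0, -12, 0], [0, 0, -14, 0], [0, 0, -15.5, 0], [0, 0, -15.9, 0], [0, 0, -15.9, 0]]}}

```text
time_s: 2.62
tcp_pos: [0.3784, 0.2664, 0.0122]
ee_rot: [150.1, 89.9, -119.9]
wrist_force: [-1.1, -0.7, 0.6]
width: 0.0858
```

Request:
{"name": "servo_tool", "arguments": {"increments": [[0, 0, -0.8, 0], [0, 0, -1.3, 0], [0, 0, -1.6, 0], [0, 0, -1.6, 0], [0, 0, -1.6, 0]]}}

```text
time_s: 3.03
tcp_pos: [0.3787, 0.2674, -0.0035]
ee_rot: [-54.6, 90.0, 35.4]
wrist_force: [0.5, -0.9, -0.0]
width: 0.0852
```

Request:
{"name": "servo_tool", "arguments": {"increments": [[0, 0, 0, 0], [0, 0, 0, 0], [0, 0, 0, 0], [0, 0, 0, 0], [0, 0, 0, 0], [0, 0, 0, 0], [0, 0, 0, 0], [0, 0, 0, 0]], "jaw": 5.5}}

```text
time_s: 3.7
tcp_pos: [0.3787, 0.2675, -0.0024]
ee_rot: [-52.5, 89.9, 37.6]
wrist_force: [-3.7, -1.7, 11.5]
width: 0.0595
```

Request:
{"name": "servo_tool", "arguments": {"increments": [[0, 0, 0.3, 0], [0, 0, 1, 0], [0, 0, 2, 0], [0, 0, 5, 0], [0, 0, 8, 0], [0, 0, 8, 0], [0, 0, 8, 0]]}}

```text
time_s: 4.28
tcp_pos: [0.3794, 0.2685, 0.0782]
ee_rot: [-35.6, 89.7, 54.4]
wrist_force: [-0.1, 0.3, -1.6]
width: 0.0594
```

```bash
python3 - <<'E'
from h import *
d=cap('wrist','w2'); s=arm.state(); print(s['time_s'],s['tcp_pos'],jawang(s),s['width'],s['wrist_force'],s['moment'])
E
```

```text
4.3333 [0.37849746 0.26751765 0.07672134] -179.99874178434627 0.0592995585410957 [ 0.31112139 -1.35666819 -1.80103614] [0.0030174  0.02346612 0.05772984]
```

View pics/w2.png

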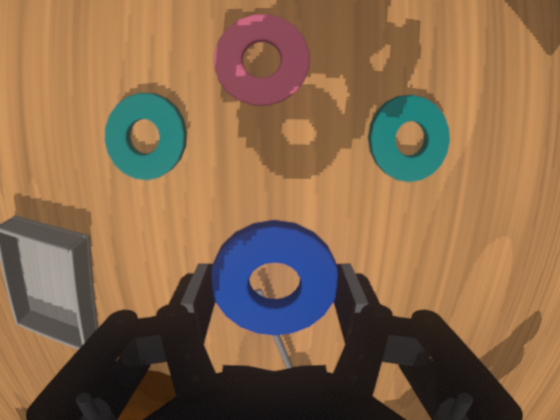

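Ring held level. Next I'll stop with the camera right above the spindle to measure it.

Request:
{"name": "servo_tool", "arguments": {"increments": [[1, -0.5, 3.5, 0], [4, -2.5, 6, 0], [7, -5, 8, 0], [10, -7.5, 10, 0], [13, -10, 11, 0], [16, -12.5, 12, 0], [19, -15, 12, 0], [22, -16.5, 12, 0]]}}

```text
time_s: 5.0
tcp_pos: [0.5997, 0.0996, 0.1957]
ee_rot: [118.6, 89.9, -151.4]
wrist_force: [0.7, 1.3, -0.1]
width: 0.0588
```

Request:
{"name": "servo_tool", "arguments": {"increments": [[1.5, -0.8, 0, 0], [2.5, -1.3, 0, 0], [2.5, -1.3, 0, 0], [2.5, -1.3, 0, 0]]}}

```text
time_s: 5.33
tcp_pos: [0.6231, 0.0889, 0.1941]
ee_rot: [103.0, 89.8, -167.0]
wrist_force: [-0.3, -0.1, -1.2]
width: 0.0593
```

```bash
python3 - <<'E'
from h import *
d=cap('wrist','w3'); s=arm.state(); print(s['time_s'],s['tcp_pos'],jawang(s),s['width'],s['wrist_force'])
print(proj(d,(.6242,.0028,.103),True),proj(d,(.6242,.0028,.04),True),proj(d,s['tcp_pos']+[0,0,.0125],True))
hsv=cv2.cvtColor(d['color'],cv2.COLOR_RGB2HSV); m=cv2.inRange(hsv,(105,120,40),(125,255,255));k,l,st,ce=cv2.connectedComponentsWithStats(m)
print([st[i].tolist()+ce[i].tolist() for i in range(1,k) if st[i,4]>300])
E
```

```text
5.3833 [0.62280108 0.08939462 0.19480198] -179.99075652000656 0.05914514539959874 [ 0.031671   -0.07959618 -0.72492139]
(np.float64(272.1423649867555), np.float64(98.76416522470049)) (np.float64(272.31892653310786), np.float64(99.80386941334645)) (np.float64(275.0310645709535), np.float64(288.8716910697231))
[[212, 226, 126, 109, 9240, 274.42792207792206, 279.8253246753247]]
```

View pics/w3.png

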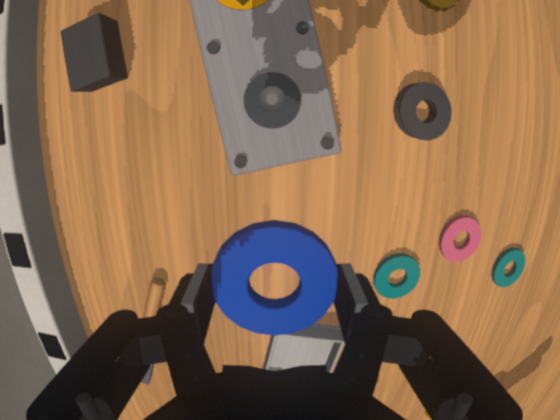

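Spindle tip at (272,98) and seat centre at (272,100) agree with (0.624,0.003). I'll fit the held ring's place relative to the TCP.

```bash
cat >> h.py <<'E'
def fitheld(d,tcp,box,R,h):
    from scipy.optimize import least_squares
    t=np.linspace(0,2*np.pi,181); c=np.c_[R*np.cos(t),R*np.sin(t)]
    def f(p):
        P=np.array([proj(d,(p[0]+a,p[1]+b,p[2]+z),True) for z in(-h/2,h/2) for a,b in c])
        return np.r_[P.min(0),P.max(0)]-[box[0],box[1],box[0]+box[2],box[1]+box[3]]
    r=least_squares(f,tcp+[0,0,.008],x_scale=.01); return r.x-tcp,r.fun
E
python3 - <<'E'
from h import *
d=load('w3'); print(fitheld(d,np.array([.6228,.0894,.1948]),[211.5,225.5,126,109],.031,.01))
E
```

```text
(array([ 0.00019307,  0.00528122, -0.00035494]), array([ 1.24139878, -1.30375951, -1.2434447 ,  1.53419955]))
```

```bash
python3 - <<'E'
from h import *
S=cap('scene','s3');D=cap('side','d3'); t=arm.state()['tcp_pos']
def b(d,box):
    hsv=cv2.cvtColor(d['color'],cv2.COLOR_RGB2HSV); m=cv2.inRange(hsv,(105,120,40),(125,255,255))
    k,l,st,ce=cv2.connectedComponentsWithStats(m)
    for i in range(1,k):
        u,v=proj(d,t)
        if st[i,4]>60 and np.hypot(ce[i][0]-u,ce[i][1]-v)<40: print('blob',st[i],ce[i],'tcp',u,v)
b(S,0);b(D,0)
us,vs=proj(S,t);ud,vd=proj(D,t)
a=S['color'][int(vs)-40:int(vs)+35,int(us)-50:int(us)+50,::-1];c=D['color'][int(vd)-40:int(vd)+35,int(ud)-50:int(ud)+50,::-1]
print(int(us)-50,int(vs)-40,int(ud)-50,int(vd)-40)
cv2.imwrite('pics/c3.png',cv2.resize(np.hstack([a,c]),(800,300),interpolation=cv2.INTER_CUBIC))
E
```

```text
blob [344 162  23  16 291] [355.02061856 169.15120275] tcp 357.4956413354116 171.81494036825427
blob [215 176  21  17 251] [225.34661355 183.76494024] tcp 226.33847505258746 185.67250918951413
307 131 176 145
```

View pics/c3.png

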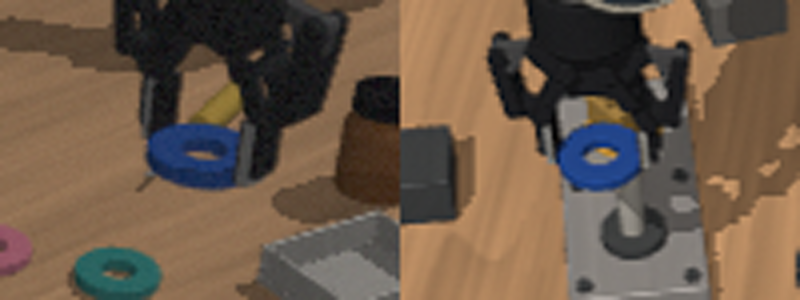

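Held at the fingertips; the views together put its offset from the TCP at under about 1 mm in plan. I'll move over the spindle and down to just above its tip.

Request:
{"name": "servo_tool", "arguments": {"increments": [[0, -3, 0, 0], [0.1, -6, 0, 0], [0.1, -8.2, -1, 0], [0.1, -8.6, -4, 0], [0.1, -8.6, -7, 0], [0.1, -8.6, -8, 0], [0.1, -8.6, -8, 0], [0.1, -8.6, -8, 0]]}}

```text
time_s: 6.15
tcp_pos: [0.6247, 0.0038, 0.1172]
ee_rot: [-151.1, 89.9, -61.0]
wrist_force: [-0.2, 0.7, 0.2]
width: 0.0588
```

```bash
python3 - <<'E'
from h import *
d=cap('wrist','w4');S=cap('scene','s4');D=cap('side','d4'); s=arm.state(); t=s['tcp_pos'];print(s['time_s'],t,jawang(s),s['width'],s['wrist_force'])
o=[]
for d_ in(S,D):
    u,v=map(int,proj(d_,t)); o.append(cv2.resize(d_['color'][v-40:v+35,u-50:u+50,::-1],(400,300),interpolation=cv2.INTER_CUBIC))
w=cv2.resize(d['color'][200:350,180:380,::-1],(400,300),interpolation=cv2.INTER_CUBIC)
cv2.imwrite('pics/c4.png',np.vstack([np.hstack(o),np.hstack([w,w*0])]))
E
```

```text
6.3 [0.62589624 0.0039397  0.11869211] -179.91807541337332 0.058946965377300604 [ 0.14874217 -0.2129247  -0.66961692]
```

View pics/c4.png

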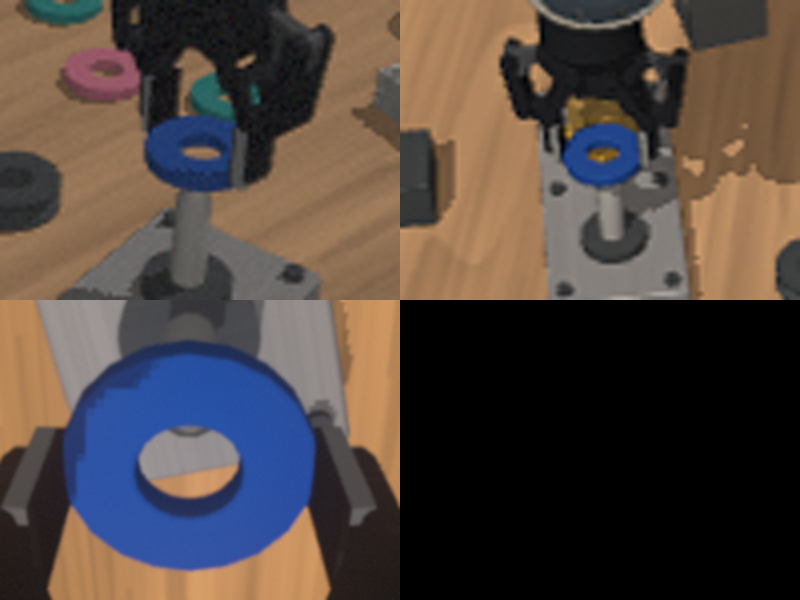

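The fixed views show the ring about 1 to 2 mm to +x of the spindle axis. I'll correct that and descend in stages with force checks.

Request:
{"name": "servo_tool", "arguments": {"increments": [[-0.15, -0.05, 0, 0], [-0.15, -0.05, -0.7, 0], [-0.15, -0.05, -1.4, 0], [-0.15, -0.05, -2, 0], [-0.15, -0.05, -2.6, 0], [-0.15, -0.05, -3, 0], [-0.15, -0.05, -3, 0]]}}

```text
time_s: 6.88
tcp_pos: [0.6222, 0.0027, 0.0847]
ee_rot: [96.6, 89.8, -173.3]
wrist_force: [-0.2, -0.5, -1.1]
width: 0.0592
```

Request:
{"name": "servo_tool", "arguments": {"increments": [[0, 0, -0.7, 0], [0, 0, -1.4, 0], [0, 0, -2.1, 0], [0, 0, -2.8, 0], [0, 0, -3.5, 0], [0, 0, -3.8, 0], [0, 0, -3.8, 0]]}}

```text
time_s: 7.47
tcp_pos: [0.6224, 0.0027, 0.0471]
ee_rot: [99.1, 89.9, -170.9]
wrist_force: [1.1, 1.2, -0.9]
width: 0.0589
```

Request:
{"name": "servo_tool", "arguments": {"increments": [[0, 0, -0.1, 0], [0, 0, -0.2, 0], [0, 0, -0.3, 0], [0, 0, -0.4, 0], [0, 0, -0.4, 0]]}}

```text
time_s: 7.88
tcp_pos: [0.623, 0.0028, 0.0442]
ee_rot: [1.1, 90.0, 91.1]
wrist_force: [-0.1, -0.2, -1.3]
width: 0.0593
```

Request:
{"name": "servo_tool", "arguments": {"increments": [[0, 0, -0.1, 0], [0, 0, -0.2, 0], [0, 0, -0.3, 0], [0, 0, -0.4, 0], [0, 0, -0.4, 0]]}}

```text
time_s: 8.3
tcp_pos: [0.6229, 0.0028, 0.04]
ee_rot: [93.6, 90.0, -176.4]
wrist_force: [0.4, 0.6, -1.5]
width: 0.0594
```

Request:
{"name": "servo_tool", "arguments": {"increments": [[0, 0, -0.1, 0], [0, 0, -0.2, 0], [0, 0, -0.2, 0], [0, 0, -0.2, 0]]}}

```text
time_s: 8.63
tcp_pos: [0.623, 0.0028, 0.0382]
ee_rot: [105.8, 90.0, -164.2]
wrist_force: [0.0, 1.0, -1.8]
width: 0.059
```

Request:
{"name": "servo_tool", "arguments": {"increments": [[0, 0, -0.1, 0], [0, 0, -0.15, 0], [0, 0, -0.15, 0]]}}

```text
time_s: 8.88
tcp_pos: [0.6232, 0.0028, 0.0378]
ee_rot: [-103.4, 90.0, -13.3]
wrist_force: [-2.6, 0.9, 4.8]
width: 0.0588
```

Seated (contact at 37.8 mm). Release, rise, and go over the roll.

Request:
{"name": "servo_tool", "arguments": {"increments": [[0, 0, 0, 0], [0, 0, 0, 0], [0, 0, 0, 0], [0, 0, 0, 0], [0, 0, 0.3, 0], [0, 0, 1.5, 0], [0, 0, 4, 0], [0, 0, 7.5, 0]], "jaw": 8.54}}

```text
time_s: 9.55
tcp_pos: [0.621, 0.0026, 0.1098]
ee_rot: [96.5, 89.6, -173.5]
wrist_force: [0.1, 1.1, -0.7]
width: 0.0855
```

Request:
{"name": "servo_tool", "arguments": {"increments": [[0, 0, 4, 0], [-3, 0, 6.5, 0], [-7, 0.1, 6.5, 0], [-11, 0.2, 6.5, 0], [-14.5, 0.3, 6.5, 0], [-16, 0.3, 6.5, 0], [-16, 0.3, 6.5, 0]]}}

```text
time_s: 10.13
tcp_pos: [0.4602, 0.0057, 0.1779]
ee_rot: [-49.0, 89.9, 41.1]
wrist_force: [-1.5, -0.6, 0.1]
width: 0.0854
```

```bash
python3 - <<'E'
from h import *
d=cap('wrist','w5');D=cap('side','d5');S=cap('scene','s5'); s=arm.state(); t=s['tcp_pos'];print(s['time_s'],t,jawang(s),s['width'],s['wrist_force'],s['joints'])
print(proj(d,(.4647,.006,.02),True))
def crop(D,p):
    u,v=map(int,proj(D,p)); return cv2.resize(D['color'][v-37:v+38,u-50:u+50,::-1],(400,300),interpolation=cv2.INTER_CUBIC)
cv2.imwrite('pics/c5.png',np.hstack([cv2.resize(d['color'][:,:,::-1],(400,300)),crop(D,(.624,.003,.06))]))
cv2.imwrite('pics/c5.png',np.vstack([cv2.imread('pics/c5.png'),np.hstack([crop(S,(.624,.003,.06)),cv2.resize(d['color'][120:270,170:370,::-1],(400,300))])]))
E
```

```text
10.2833 [0.46356365 0.00593648 0.17727467] -179.96482023363654 0.0854167893713155 [-0.06825906 -0.55765081 -0.79975157] [ 2.01978549e+01  6.21253433e+00 -1.21859103e+01  1.33447069e-02
 -7.15328680e+01 -2.01668875e+01]
(np.float64(269.7923607610504), np.float64(190.8692750141871))
```

View pics/c5.png

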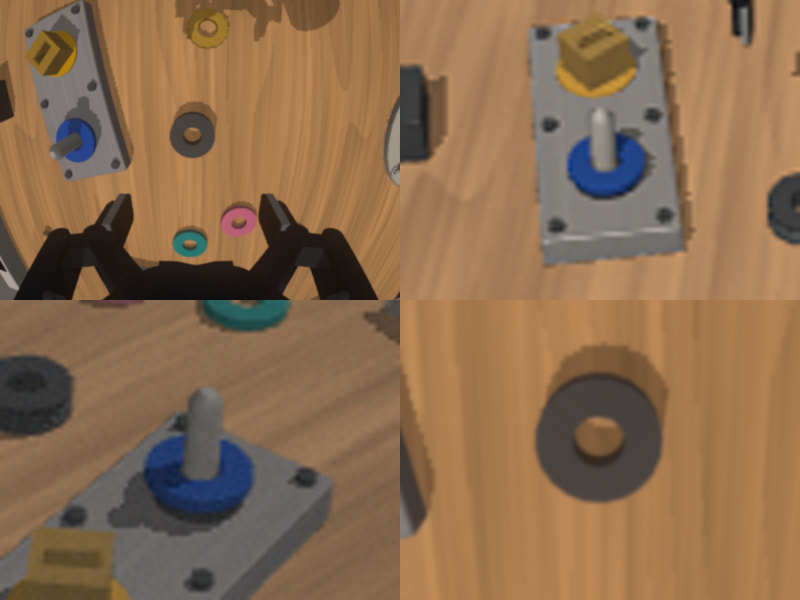

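Blue ring lies flat on the seat. The roll is at wrist pixel (270,188), under the TCP to within about 2 mm. Nothing has shifted noticeably. Grasp the roll.

Request:
{"name": "servo_tool", "arguments": {"increments": [[0.1, -0.1, -4, 0], [0.1, -0.1, -8, 0], [0.1, -0.1, -12, 0], [0.1, -0.1, -15, 0], [0.1, -0.1, -17, 0], [0.1, -0.1, -17.4, 0], [0.1, -0.1, -17.4, 0]]}}

```text
time_s: 10.87
tcp_pos: [0.4639, 0.0045, 0.0015]
ee_rot: [113.1, 89.8, -156.9]
wrist_force: [-0.4, 0.8, 0.9]
width: 0.0853
```

Request:
{"name": "servo_tool", "arguments": {"increments": [[0, 0, 0, 0], [0, 0, 0, 0], [0, 0, 0, 0], [0, 0, 0, 0], [0, 0, 0, 0], [0, 0, 0, 0], [0, 0, 0, 0], [0, 0, 0, 0]], "jaw": 5.5}}

```text
time_s: 11.53
tcp_pos: [0.4656, 0.0051, 0.005]
ee_rot: [-79.0, 89.8, 11.1]
wrist_force: [-1.8, 0.5, 6.0]
width: 0.0592
```

Request:
{"name": "servo_tool", "arguments": {"increments": [[0, 0, 0.3, 0], [0, 0, 1, 0], [0, 0, 3, 0], [0, 0, 6.5, 0], [0, 0, 10.5, 0], [0, 0, 14, 0], [0, 0, 14, 0], [0, 0, 14, 0]]}}

```text
time_s: 12.2
tcp_pos: [0.4653, 0.0054, 0.1455]
ee_rot: [-67.5, 89.7, 22.5]
wrist_force: [-1.0, -0.3, -4.6]
width: 0.0586
```

```bash
python3 - <<'E'
from h import *
d=cap('wrist','w6');D=cap('side','d6');S=cap('scene','s6'); s=arm.state(); t=s['tcp_pos'];print(s['time_s'],t,jawang(s),s['width'],s['wrist_force'],s['moment'])
print(proj(d,t+[0,0,.018],True),proj(D,t),proj(S,t))
def crop(D,p):
    u,v=map(int,proj(D,p)); print(u-50,v-37);return cv2.resize(D['color'][v-37:v+38,u-50:u+50,::-1],(400,300),interpolation=cv2.INTER_CUBIC)
cv2.imwrite('pics/c6.png',np.vstack([np.hstack([cv2.resize(d['color'][:,:,::-1],(400,300)),crop(D,t)]),np.hstack([crop(S,t),cv2.resize(d['color'][200:350,180:380,::-1],(400,300))])]))
E
```

```text
12.35 [0.46278166 0.00467821 0.14152858] -179.99668798924662 0.05904223998826864 [-0.27472626  0.82417004 -3.42821334] [0.00986729 0.08143399 0.01449912]
(np.float64(279.65634208461756), np.float64(287.8904157611316)) (np.float64(285.0942254673839), np.float64(181.95090471502564)) (np.float64(280.89642691603973), np.float64(177.60444653647048))
235 144
230 140
```

View pics/c6.png

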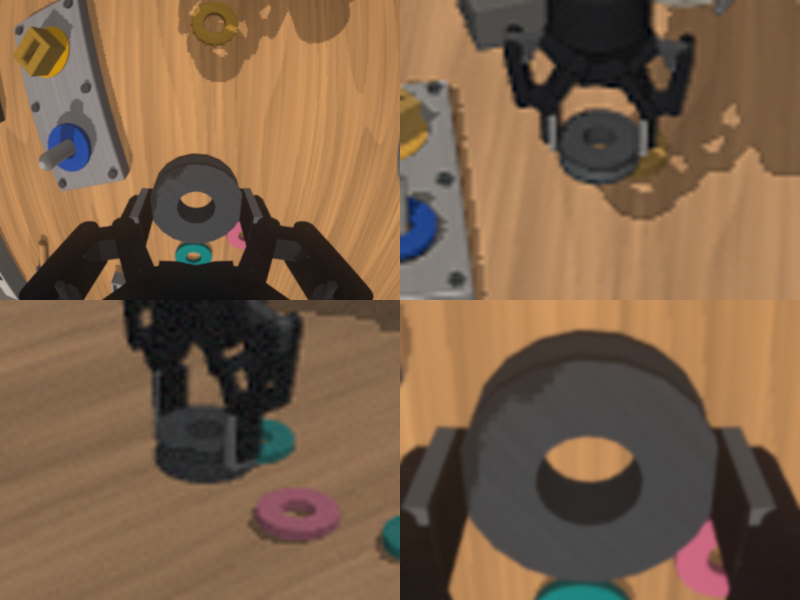

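The roll is held level and centred (hole at wrist px (274,290), as predicted). Over to the spindle and partly down.

Request:
{"name": "servo_tool", "arguments": {"increments": [[3, 0, 0, 0], [7, 0, 0, 0], [11, -0.1, 0, 0], [14.5, -0.2, 0, 0], [15.9, -0.2, 0, 0], [15.9, -0.2, 0, 0], [15.9, -0.2, -1.5, 0], [15.9, -0.2, -2.5, 0]]}}

```text
time_s: 13.02
tcp_pos: [0.6219, 0.0028, 0.115]
ee_rot: [92.4, 89.8, -177.6]
wrist_force: [-0.6, -0.1, -4.2]
width: 0.0587
```

Request:
{"name": "servo_tool", "arguments": {"increments": [[0, 0, -0.4, 0], [0, 0, -0.8, 0], [0, 0, -1.2, 0], [0, 0, -1.6, 0], [0, 0, -2, 0], [0, 0, -2, 0]]}}

```text
time_s: 13.52
tcp_pos: [0.6226, 0.0029, 0.0971]
ee_rot: [84.2, 89.9, 174.3]
wrist_force: [-0.4, 0.7, -3.5]
width: 0.0583
```

Request:
{"name": "servo_tool", "arguments": {"increments": [[0, 0, -0.6, 0], [0, 0, -1.2, 0], [0, 0, -1.8, 0], [0, 0, -2.4, 0], [0, 0, -3, 0], [0, 0, -3.6, 0], [0, 0, -3.6, 0]]}}

```text
time_s: 14.1
tcp_pos: [0.6221, 0.0028, 0.0599]
ee_rot: [94.2, 89.8, -175.8]
wrist_force: [0.9, -0.3, -3.1]
width: 0.059
```

Request:
{"name": "servo_tool", "arguments": {"increments": [[0, 0, -0.1, 0], [0, 0, -0.2, 0], [0, 0, -0.3, 0], [0, 0, -0.4, 0], [0, 0, -0.4, 0], [0, 0, -0.4, 0]]}}

```text
time_s: 14.6
tcp_pos: [0.6231, 0.0028, 0.0579]
ee_rot: [-88.5, 90.0, 1.6]
wrist_force: [0.8, -0.7, -2.9]
width: 0.059
```

Request:
{"name": "servo_tool", "arguments": {"increments": [[0, 0, -0.1, 0], [0, 0, -0.2, 0], [0, 0, -0.2, 0], [0, 0, -0.2, 0]]}}

```text
time_s: 14.93
tcp_pos: [0.623, 0.0028, 0.0557]
ee_rot: [115.6, 90.0, -154.4]
wrist_force: [0.1, -0.7, -3.7]
width: 0.0582
```

Request:
{"name": "servo_tool", "arguments": {"increments": [[0, 0, -0.1, 0], [0, 0, -0.15, 0], [0, 0, -0.15, 0]]}}

```text
time_s: 15.18
tcp_pos: [0.6233, 0.0028, 0.0552]
ee_rot: [-95.8, 89.9, -5.7]
wrist_force: [-3.5, 0.3, 3.7]
width: 0.059
```

Roll seated. Release, rise, go over the clamp ring.

Request:
{"name": "servo_tool", "arguments": {"increments": [[0, 0, 0, 0], [0, 0, 0, 0], [0, 0, 0, 0], [0, 0, 0, 0], [0, 0, 0.3, 0], [0, 0, 1.5, 0], [0, 0, 4.5, 0], [0, 0, 8, 0]], "jaw": 8.54}}

```text
time_s: 15.85
tcp_pos: [0.6215, 0.0026, 0.1331]
ee_rot: [99.3, 89.7, -170.7]
wrist_force: [0.5, 0.5, 1.8]
width: 0.0856
```

Request:
{"name": "servo_tool", "arguments": {"increments": [[-1, -1, 3, 0], [-3.5, -3, 4, 0], [-6.5, -5.2, 4, 0], [-9.5, -7.5, 4, 0], [-12.5, -9.8, 4, 0], [-15.5, -12, 4, 0], [-18, -14.1, 4, 0], [-18, -14.1, 4, 0]]}}

```text
time_s: 16.52
tcp_pos: [0.4392, -0.1405, 0.1752]
ee_rot: [-128.3, 90.0, -38.4]
wrist_force: [-0.4, -0.9, 0.2]
width: 0.0853
```

```bash
python3 - <<'E'
from h import *
import time
d=cap('wrist','w7');D=cap('side','d7');S=cap('scene','s7'); s=arm.state(); t=s['tcp_pos'];print(s['time_s'],t,jawang(s),s['width'],s['wrist_force'],s['joints'])
print(proj(d,(.4437,-.139,.014),True))
def crop(D,p):
    u,v=map(int,proj(D,p)); return cv2.resize(D['color'][v-37:v+38,u-50:u+50,::-1],(400,300),interpolation=cv2.INTER_CUBIC)
w=d['color'][:,:,::-1]
cv2.imwrite('pics/c7.png',np.vstack([np.hstack([cv2.resize(w,(400,300)),crop(D,(.624,.003,.06))]),np.hstack([crop(S,(.624,.003,.06)),cv2.resize(w[120:270,170:370],(400,300))])]))
E
```

```text
16.6667 [ 0.44336381 -0.13831874  0.17484282] 179.98308665003924 0.08523823874404092 [-0.00959491 -0.02150027 -0.40405669] [ 2.09469033e+00  6.38846607e+00 -1.23471594e+01  5.30778723e-03
 -7.11840490e+01 -2.11331353e+00]
(np.float64(269.7121761658765), np.float64(191.31711823202616))
```

View pics/c7.png

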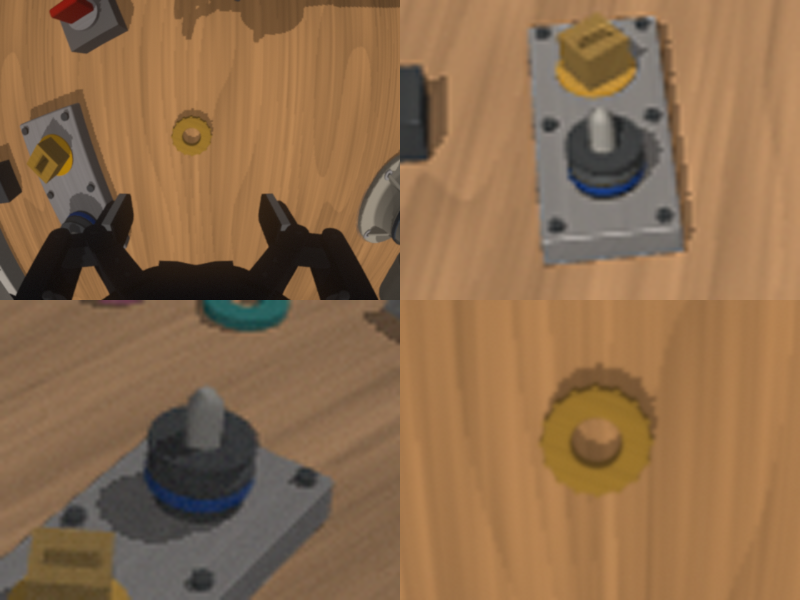

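Stack good so far. Clamp at wrist px (268,190), within about 1 mm of prediction. Grasp it.

Request:
{"name": "servo_tool", "arguments": {"increments": [[0.1, -0.1, -4, 0], [0.1, -0.1, -8, 0], [0.1, -0.1, -12, 0], [0.1, -0.1, -15, 0], [0.1, -0.1, -16.8, 0], [0.1, -0.1, -17.1, 0], [0.1, -0.1, -17.1, 0]]}}

```text
time_s: 17.25
tcp_pos: [0.4441, -0.1387, 0.0023]
ee_rot: [96.1, 89.8, -173.8]
wrist_force: [0.3, 0.0, 0.6]
width: 0.0856
```

Request:
{"name": "servo_tool", "arguments": {"increments": [[0, 0, 0, 0], [0, 0, 0, 0], [0, 0, 0, 0], [0, 0, 0, 0], [0, 0, 0, 0], [0, 0, 0, 0], [0, 0, 0, 0], [0, 0, 0, 0]], "jaw": 4.6}}

```text
time_s: 17.92
tcp_pos: [0.4454, -0.1391, 0.0057]
ee_rot: [-94.4, 89.8, -4.3]
wrist_force: [-4.4, 3.4, 11.2]
width: 0.0509
```

Request:
{"name": "servo_tool", "arguments": {"increments": [[0, 0, 0.3, 0], [0, 0, 1, 0], [0, 0, 3, 0], [0, 0, 6.5, 0], [0, 0, 10.5, 0], [0, 0, 14, 0], [0, 0, 14, 0], [0, 0, 14, 0]]}}

```text
time_s: 18.58
tcp_pos: [0.4455, -0.1392, 0.1461]
ee_rot: [-88.0, 89.6, 2.1]
wrist_force: [0.5, 0.1, -3.2]
width: 0.0504
```

```bash
python3 - <<'E'
from h import *
d=cap('wrist','w8');D=cap('side','d8');S=cap('scene','s8'); s=arm.state(); t=s['tcp_pos'];print(s['time_s'],t,jawang(s),s['width'],s['wrist_force'],s['moment'])
print(proj(d,t+[0,0,.01],True),proj(D,t),proj(S,t))
def crop(D,p):
    u,v=map(int,proj(D,p)); print(u-50,v-37);return cv2.resize(D['color'][v-37:v+38,u-50:u+50,::-1],(400,300),interpolation=cv2.INTER_CUBIC)
cv2.imwrite('pics/c8.png',np.vstack([np.hstack([cv2.resize(d['color'][:,:,::-1],(400,300)),crop(D,t)]),np.hstack([crop(S,t),cv2.resize(d['color'][200:350,180:380,::-1],(400,300))])]))
E
```

```text
18.7333 [ 0.44301324 -0.13902157  0.14227082] 179.99961762510418 0.05017080608966672 [ 0.30721588  0.50419153 -1.51470049] [ 0.02911495  0.04641159 -0.03171046]
(np.float64(279.4355341056702), np.float64(280.67913674357334)) (np.float64(294.99500693703175), np.float64(150.93897906609965)) (np.float64(226.07439732096697), np.float64(193.28925521687597))
244 113
176 156
```

View pics/c8.png

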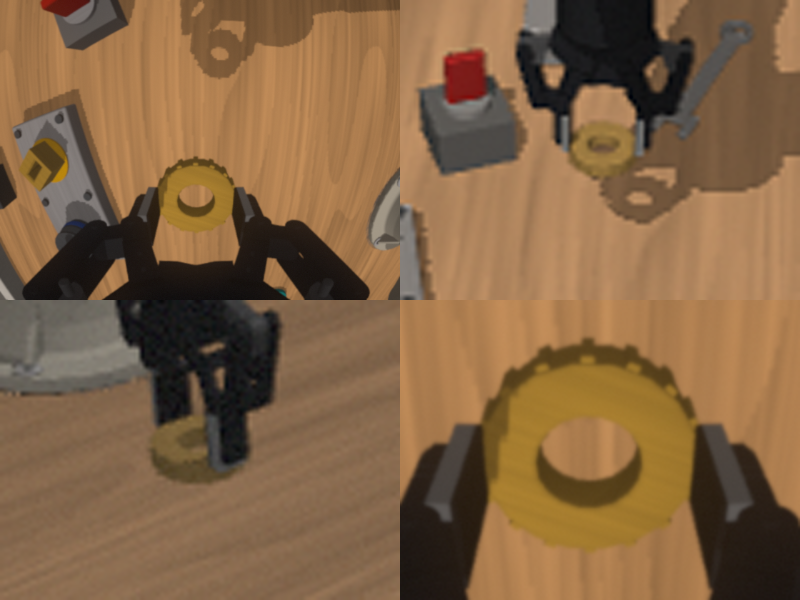

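Clamp held level (hole at (274,281)). Carry it to the spindle.

Request:
{"name": "servo_tool", "arguments": {"increments": [[2.5, 2, 0, 0], [5.5, 4.3, 0, 0], [8.5, 6.7, 0, 0], [11.5, 9.1, 0, 0], [14.5, 11.5, 0, 0], [17, 13.5, 0, 0], [17.9, 14.2, 0, 0], [17.9, 14.2, -1, 0]]}}

```text
time_s: 19.4
tcp_pos: [0.6252, 0.0047, 0.132]
ee_rot: [-176.5, 90.0, -86.4]
wrist_force: [0.2, 0.4, -1.1]
width: 0.0501
```

Request:
{"name": "servo_tool", "arguments": {"increments": [[0, 0, -0.6, 0], [0, 0, -1.2, 0], [0, 0, -1.8, 0], [0, 0, -2.4, 0], [0, 0, -3, 0], [0, 0, -3.4, 0], [0, 0, -3.4, 0]]}}

```text
time_s: 19.98
tcp_pos: [0.6223, 0.0025, 0.0983]
ee_rot: [93.5, 89.9, -176.5]
wrist_force: [-0.5, 0.2, -1.6]
width: 0.0503
```

Request:
{"name": "servo_tool", "arguments": {"increments": [[0, 0, -0.4, 0], [0, 0, -0.8, 0], [0, 0, -1.2, 0], [0, 0, -1.6, 0], [0, 0, -1.9, 0], [0, 0, -1.9, 0]]}}

```text
time_s: 20.48
tcp_pos: [0.6226, 0.0028, 0.0793]
ee_rot: [94.5, 89.9, -175.5]
wrist_force: [-0.1, -0.4, -2.4]
width: 0.0503
```

Request:
{"name": "servo_tool", "arguments": {"increments": [[0, 0, -0.1, 0], [0, 0, -0.2, 0], [0, 0, -0.3, 0], [0, 0, -0.3, 0], [0, 0, -0.3, 0]]}}

```text
time_s: 20.9
tcp_pos: [0.6231, 0.0028, 0.0773]
ee_rot: [-79.7, 90.0, 10.3]
wrist_force: [-0.0, -1.0, -1.2]
width: 0.0503
```

Request:
{"name": "servo_tool", "arguments": {"increments": [[0, 0, -0.1, 0], [0, 0, -0.15, 0], [0, 0, -0.15, 0]]}}

```text
time_s: 21.15
tcp_pos: [0.6231, 0.0028, 0.076]
ee_rot: [-88.2, 90.0, 1.8]
wrist_force: [-0.3, -0.2, -0.4]
width: 0.0501
```

Request:
{"name": "servo_tool", "arguments": {"increments": [[0, 0, -0.1, 0], [0, 0, -0.1, 0], [0, 0, -0.1, 0]]}}

```text
time_s: 21.4
tcp_pos: [0.6232, 0.0028, 0.0759]
ee_rot: [-94.4, 89.9, -4.3]
wrist_force: [-2.7, 1.0, 5.2]
width: 0.0505
```

Clamp seated. Release, rise, then go over the key stand turning the jaws −65°.

Request:
{"name": "servo_tool", "arguments": {"increments": [[0, 0, 0, 0], [0, 0, 0, 0], [0, 0, 0, 0], [0, 0, 0, 0], [0, 0, 0.3, 0], [0, 0, 1.5, 0], [0, 0, 4.5, 0], [0, 0, 8, 0]], "jaw": 8.54}}

```text
time_s: 22.07
tcp_pos: [0.6216, 0.0026, 0.1536]
ee_rot: [99.1, 89.7, -170.9]
wrist_force: [1.1, 1.0, 1.3]
width: 0.0855
```

Request:
{"name": "servo_tool", "arguments": {"increments": [[0, -1, 3, -6], [-0.5, -4, 5, -12], [-1, -7.5, 5, -18], [-1.6, -11.4, 5, -24], [-2.2, -15.3, 5, -30], [-2.8, -19.2, 5, -36], [-3.4, -23.1, 5, -42], [-4, -27, 5, -48]]}}

```text
time_s: 22.73
tcp_pos: [0.5825, -0.269, 0.2052]
ee_rot: [-59.5, 90.0, -17.8]
wrist_force: [0.7, -0.8, -0.6]
width: 0.0854
```

Request:
{"name": "servo_tool", "arguments": {"increments": [[-0.3, -2, 0, -6], [-0.7, -4, 0, -12], [-0.7, -4.2, 0, -17], [-0.7, -4.2, 0, -17], [-0.7, -4.2, 0, -17]]}}

```text
time_s: 23.15
tcp_pos: [0.576, -0.3093, 0.2047]
ee_rot: [91.2, 90.0, 116.3]
wrist_force: [-0.2, 0.1, 0.4]
width: 0.0853
```

```bash
python3 - <<'E'
from h import *
d=cap('wrist','w9');D=cap('side','d9');S=cap('scene','s9'); s=arm.state(); t=s['tcp_pos'];print(s['time_s'],t,jawang(s),s['width'],s['wrist_force'],s['joints'])
print(proj(d,(.5763,-.31,.101),True),proj(d,(.5763,-.31,.045),True))
def crop(D,p):
    u,v=map(int,proj(D,p)); return cv2.resize(D['color'][v-37:v+38,u-50:u+50,::-1],(400,300),interpolation=cv2.INTER_CUBIC)
w=d['color'][:,:,::-1]
cv2.imwrite('pics/c9.png',np.vstack([np.hstack([cv2.resize(w,(400,300)),crop(D,(.624,.003,.06))]),np.hstack([crop(S,(.624,.003,.06)),cv2.resize(w[120:270,170:370],(400,300))])]))
E
```

```text
23.3 [ 0.5763737  -0.30838521  0.20494679] 115.19457917966307 0.08530545666145091 [-0.54327524  0.15707605  0.07221272] [-1.44900075e+01  2.70551793e+01  2.06294352e+01 -6.25018575e-03
 -8.35613311e+01 -5.03147127e+01]
(np.float64(272.73913844863574), np.float64(208.55433197841506)) (np.float64(272.882541455381), np.float64(190.10510824893203))
```

View pics/c9.png

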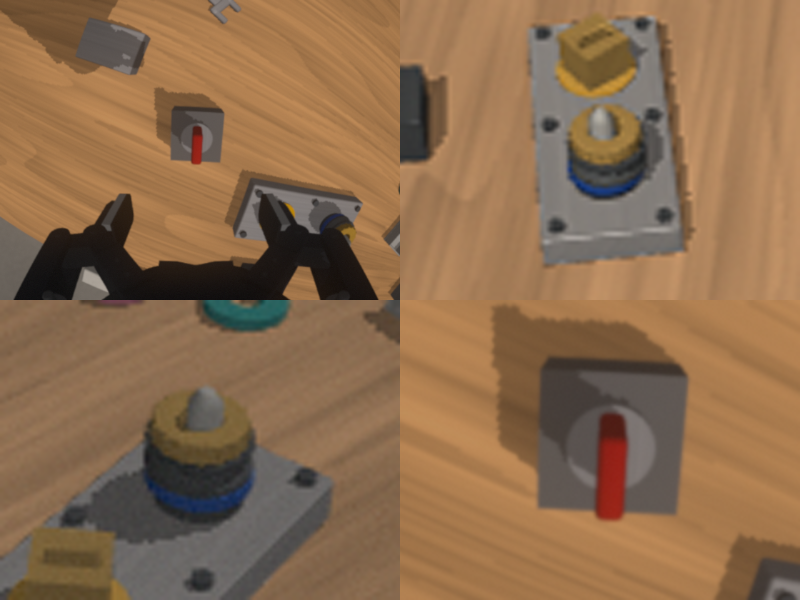

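Stack is complete and flat in both views. The key handle in the wrist crop runs from (612,441) to (610,518). I'll measure key, stand and lock numerically.

```bash
python3 - <<'E'
from h import *
d=load('w9'); hsv=cv2.cvtColor(d['color'],cv2.COLOR_RGB2HSV)
m=((hsv[...,0]<8)|(hsv[...,0]>172))&(hsv[...,1]>150); m[:,:240]=0;m[:,310:]=0;m[280:]=0
V=hsv[...,2]
for r in range(172,236,3):
    c=np.where(m[r])[0]
    if len(c): print(r,c.min(),c.max(),V[r,c].astype(int).mean().round(),np.round(atz(d,(c.min()+c.max())/2,r,.101,True)[:2],4))
P=[atz(d,*p,.101,True) for p in((276,190.5),(275,229.5))]; print(P,np.degrees(np.arctan2(*(P[1]-P[0])[1::-1])),(P[0]+P[1])/2,np.linalg.norm(P[0]-P[1]))
# stand top corners from crop (approx): visible top face
for q in((542,371),(687,376),(538,508),(676,514)): print('stand',np.round(atz(d,170+(q[0]-400)/2,120+(q[1]-300)/2,.045,True),4))
# disc centre
print('disc',atz(d,170+(611-400)/2,120+(445-300)/2,.053,True))
E
```

```text
178 271 280 78.0 [ 0.5527 -0.3187]
181 271 281 79.0 [ 0.5547 -0.3173]
184 271 281 79.0 [ 0.5569 -0.3163]
187 270 281 81.0 [ 0.5593 -0.3156]
190 270 282 117.0 [ 0.5613 -0.3142]
193 270 282 140.0 [ 0.5635 -0.3131]
196 269 282 138.0 [ 0.5659 -0.3125]
199 269 282 139.0 [ 0.5681 -0.3114]
202 269 282 140.0 [ 0.5704 -0.3103]
205 269 282 141.0 [ 0.5727 -0.3093]
208 269 281 142.0 [ 0.5751 -0.3086]
211 269 281 144.0 [ 0.5774 -0.3075]
214 269 281 144.0 [ 0.5797 -0.3064]
217 268 281 141.0 [ 0.5822 -0.3057]
220 268 281 141.0 [ 0.5845 -0.3046]
223 268 281 142.0 [ 0.5869 -0.3035]
226 268 281 145.0 [ 0.5893 -0.3023]
229 271 278 152.0 [ 0.5917 -0.3012]
[array([ 0.56165909, -0.31402043,  0.101     ]), array([ 0.59189145, -0.30066572,  0.101     ])] 23.83275975692804 [ 0.57677527 -0.30734308  0.101     ] 0.03305062458125193
stand [ 0.5583 -0.3516  0.045 ]
stand [ 0.5314 -0.2887  0.045 ]
stand [ 0.6225 -0.3259  0.045 ]
stand [ 0.596  -0.2618  0.045 ]
disc [ 0.57538594 -0.30769168  0.053     ]
```

Request:
{"name": "servo_tool", "arguments": {"increments": [[0, 0.2, -3.5, -2], [0, 0.2, -7, -2], [0, 0.2, -10, -2], [0, 0.2, -12.5, -2], [0, 0.2, -14, -2], [0, 0.2, -14.3, -2], [0, 0.2, -14.3, -2], [0, 0.2, -14.3, -2]]}}

```text
time_s: 23.97
tcp_pos: [0.577, -0.3072, 0.0632]
ee_rot: [-54.5, 89.9, -31.4]
wrist_force: [0.1, -0.8, 1.1]
width: 0.0853
```

Request:
{"name": "servo_tool", "arguments": {"increments": [[0, 0, 0, 0], [0, 0, 0, 0], [0, 0, 0, 0], [0, 0, 0, 0], [0, 0, 0, 0], [0, 0, 0, 0], [0, 0, 0, 0], [0, 0, 0, 0]], "jaw": 0.6}}

```text
time_s: 24.63
tcp_pos: [0.5762, -0.3073, 0.0621]
ee_rot: [-52.8, 90.0, -29.8]
wrist_force: [0.9, 0.1, 1.1]
width: 0.0115
```

Request:
{"name": "servo_tool", "arguments": {"increments": [[0, 0, 0, 0], [0, 0, 0, 0], [0, 0, 0, 0], [0, 0, 0, 0]]}}

```text
time_s: 24.97
tcp_pos: [0.5762, -0.3073, 0.0621]
ee_rot: [-53.8, 90.0, -30.8]
wrist_force: [-0.3, -0.4, 3.0]
width: 0.0115
```

Key gripped (11.5 mm reading). Lift it straight out, then move to where the wrist camera stands over the lock.

Request:
{"name": "servo_tool", "arguments": {"increments": [[0, 0, 0.5, 0], [0, 0, 1.5, 0], [0, 0, 3, 0], [0, 0, 5, 0], [0, 0, 7.5, 0], [0, 0, 10, 0], [0, 0, 10, 0]]}}

```text
time_s: 25.55
tcp_pos: [0.5783, -0.3087, 0.1687]
ee_rot: [-52.1, 89.4, -29.1]
wrist_force: [0.7, 0.5, 0.2]
width: 0.0114
```

Request:
{"name": "servo_tool", "arguments": {"increments": [[1.7, 3.3, 0, 4], [3.4, 6.6, 0, 8], [5.1, 9.9, 0, 13], [6.8, 13.2, 0, 13], [8.5, 16.5, 0, 13], [10.2, 19.8, 0, 13], [11.4, 22.2, 0, 13], [11.4, 22.2, 0, 13]]}}

```text
time_s: 26.22
tcp_pos: [0.6916, -0.0798, 0.1609]
ee_rot: [74.5, 89.9, 110.8]
wrist_force: [-1.1, -0.5, -1.7]
width: 0.0112
```

```bash
python3 - <<'E'
from h import *
from cell import arm
arm.capture('side')
d=cap('wrist','w10'); s=arm.state(); t=s['tcp_pos'];print(s['time_s'],t,jawang(s),s['width'],s['wrist_force'],s['joints'])
u,v=map(int,proj(d,(.65,-.119,.0685),True));print(u,v)
w=d['color'][:,:,::-1]
a=cv2.resize(w[max(v-45,0):max(v-45,0)+90,u-45:u+45],(540,540),interpolation=cv2.INTER_CUBIC); print(u-45,max(v-45,0))
b=cv2.resize(w,(250,187)); c=np.zeros((540,250,3),np.uint8); c[:187]=b; c[200:500]=cv2.resize(w[200:380,205:355],(250,300))
cv2.imwrite('pics/c10.png',np.hstack([a,c]))
E
```

```text
26.3167 [ 0.69020521 -0.08384492  0.16147123] 126.13828288577646 0.010898143584069639 [ 0.79363945 -1.08643648 -1.02812708] [ 5.90226527e+00  3.28304007e+01  2.39095840e+01 -3.91961496e-03
 -8.11306791e+01 -5.97633654e+01]
265 141
220 96
```

View pics/c10.png

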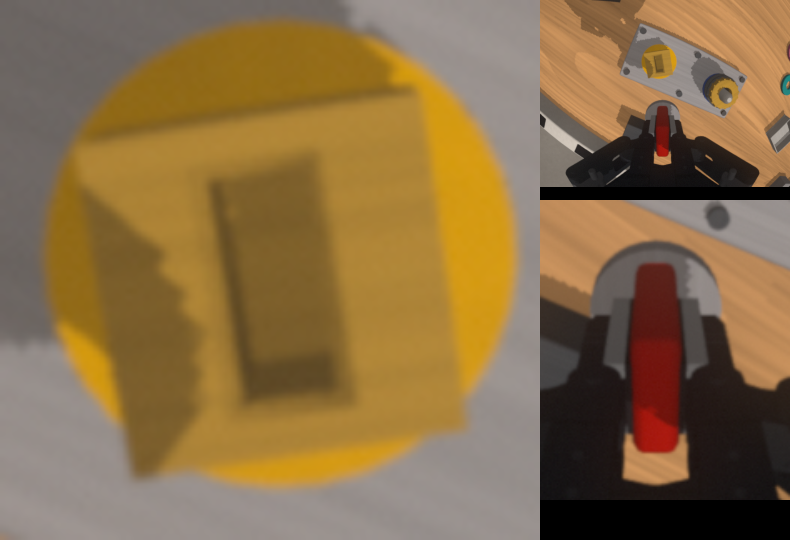

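Lock face corners in the crop: (75,145), (415,88), (466,428), (130,478); slot centre is near (280,283), long axis along the (75,145) to (130,478) edge.

```bash
python3 - <<'E'
from h import *
d=load('w10')
W=lambda q,z=.0685: atz(d,220+(q[0]-3)/6,96+(q[1]-3)/6,z,True)
c=[W(q) for q in((75,145),(415,88),(466,428),(130,478))]
for i in range(4):
    e=c[(i+1)%4]-c[i]; print(np.linalg.norm(e),np.degrees(np.arctan2(e[1],e[0])))
print('face centre',np.mean(c,0))
s=[W(q) for q in((207,160),(320,150),(353,403),(240,407))]; print('slot',np.mean(s,0),[np.degrees(np.arctan2(*(s[j]-s[i])[1::-1])) for i,j in((0,3),(1,2))])
# fixture geometry check from bolts and stack in this view
t=np.array([.6905,-.0853,.1605]); print('T cam',d['T'][:3,3] if hasattr(d['T'],'shape') else 0)
print('tcp proj',proj(d,t,True))
# red handle columns/rows, to check key tilt & yaw
hsv=cv2.cvtColor(d['color'],cv2.COLOR_RGB2HSV); m=((hsv[...,0]<8)|(hsv[...,0]>172))&(hsv[...,1]>150);m[:200]=0
for r in range(235,365,8):
    q=np.where(m[r,230:320])[0]
    if len(q): print(r,q.min()+230,q.max()+230,hsv[r,230+q,2].astype(int).mean().round())
E
```

```text
0.041210383717419016 135.40153486125647
0.04214918330961003 45.253869702481005
0.041946646038634273 -45.20448938924711
0.041713886754687714 -135.7558142080471
face centre [ 0.65117538 -0.11922696  0.0685    ]
slot [ 0.65006063 -0.118676    0.0685    ] [np.float64(43.17016893697034), np.float64(43.60312245249161)]
T cam [ 0.62424699 -0.13109657  0.30402823]
tcp proj (np.float64(269.0929826752778), np.float64(269.82540372466156))
243 264 284 89.0
251 263 285 88.0
259 262 286 87.0
267 260 288 84.0
275 260 288 85.0
283 259 289 91.0
291 258 290 104.0
299 259 288 108.0
307 260 288 108.0
315 260 288 107.0
323 260 288 109.0
331 261 288 130.0
339 261 288 153.0
347 263 286 161.0
```

Slot at about (0.651,−0.119), 45°. Align the key above it and lower until just over the mouth.

Request:
{"name": "servo_tool", "arguments": {"increments": [[-2, -1.7, 0, 5], [-4, -3.35, 0, 9], [-4, -3.35, -1.5, 9], [-4, -3.35, -3, 9], [-4, -3.35, -4, 9], [-4, -3.35, -4, 9], [-4, -3.35, -4, 9]]}}

```text
time_s: 26.9
tcp_pos: [0.6496, -0.1193, 0.1216]
ee_rot: [154.0, 89.9, -161.0]
wrist_force: [0.9, -0.9, -1.8]
width: 0.0113
```

Request:
{"name": "servo_tool", "arguments": {"increments": [[0, 0, -0.4, 0], [0, 0, -0.8, 0], [0, 0, -1.1, 0], [0, 0, -1.4, 0], [0, 0, -1.4, 0]]}}

```text
time_s: 27.32
tcp_pos: [0.6497, -0.1185, 0.1069]
ee_rot: [126.8, 89.9, 171.8]
wrist_force: [0.3, -0.0, -1.4]
width: 0.0113
```

Request:
{"name": "servo_tool", "arguments": {"increments": [[0, 0, -0.3, 0], [0, 0, -0.6, 0], [0, 0, -0.9, 0], [0, 0, -1, 0], [0, 0, -1, 0]]}}

```text
time_s: 27.73
tcp_pos: [0.6498, -0.1187, 0.0973]
ee_rot: [133.7, 89.9, 178.7]
wrist_force: [-0.1, 0.6, -1.9]
width: 0.0115
```

Request:
{"name": "servo_tool", "arguments": {"increments": [[0, 0, -0.3, 0], [0, 0, -0.6, 0], [0, 0, -0.9, 0], [0, 0, -0.9, 0]]}}

```text
time_s: 28.07
tcp_pos: [0.6496, -0.1186, 0.0878]
ee_rot: [123.5, 89.9, 168.5]
wrist_force: [-0.3, 0.2, -1.3]
width: 0.0111
```

Sliding in freely. Now to home (disc on the lock top).

Request:
{"name": "servo_tool", "arguments": {"increments": [[0, 0, -0.1, 0], [0, 0, -0.2, 0], [0, 0, -0.3, 0], [0, 0, -0.3, 0]]}}

```text
time_s: 28.4
tcp_pos: [0.6501, -0.1187, 0.0857]
ee_rot: [23.7, 90.0, 68.7]
wrist_force: [0.4, 0.4, -1.7]
width: 0.0111
```

Request:
{"name": "servo_tool", "arguments": {"increments": [[0, 0, -0.1, 0], [0, 0, -0.1, 0], [0, 0, -0.1, 0]]}}

```text
time_s: 28.65
tcp_pos: [0.6502, -0.1187, 0.0856]
ee_rot: [-59.7, 90.0, -14.7]
wrist_force: [-1.9, 0.6, 3.4]
width: 0.0113
```

Home: contact at 85.6 mm. Turn clockwise.

Request:
{"name": "servo_tool", "arguments": {"increments": [[0, 0, 0, -5], [0, 0, 0, -10], [0, 0, 0, -16], [0, 0, 0, -22], [0, 0, 0, -28], [0, 0, 0, -34], [0, 0, 0, -40], [0, 0, 0, -40]]}}

```text
time_s: 29.32
tcp_pos: [0.6504, -0.119, 0.0856]
ee_rot: [-36.3, 89.9, -31.5]
wrist_force: [-1.1, 0.8, 4.2]
width: 0.0114
```

```bash
python3 - <<'E'
from h import *
s=arm.state(); print(s['tcp_pos'],jawang(s),s['wrist_force'],s['moment'],s['joints'].round(1),s['joint_torque'].round(2))
E
```

```text
[ 0.65037006 -0.11903443  0.08556006] 94.8187902723884 [-1.11427744  0.76717944  4.21187598] [-0.05532666  0.56114185 -0.0194028 ] [  3.2  31.1   9.7   0.  -68.5 -88.4] [  0.35 -50.44  21.64   4.53   0.5   -1.45]
```

Request:
{"name": "servo_tool", "arguments": {"increments": [[0, 0, 0, -5], [0, 0, 0, -10], [0, 0, 0, -15], [0, 0, 0, -20], [0, 0, 0, -20]]}}

```text
time_s: 29.73
tcp_pos: [0.6504, -0.1188, 0.0855]
ee_rot: [-1.5, 89.9, -16.4]
wrist_force: [-1.1, -0.8, 4.3]
width: 0.0114
```

```bash
python3 - <<'E'
from h import *
s=arm.state(); print(s['tcp_pos'],jawang(s),s['wrist_force'],s['moment'],s['joints'].round(1),s['joint_torque'].round(2))
E
```

```text
[ 0.65038281 -0.11880191  0.08554725] 75.03124730986634 [-1.12352819 -0.75497704  4.27334946] [ 0.26751298  0.6818531  -0.00072683] [   3.2   31.1    9.7    0.   -68.5 -108.1] [-4.000e-02 -4.975e+01  2.139e+01  4.630e+00  6.300e-01 -1.190e+00]
```

Request:
{"name": "servo_tool", "arguments": {"increments": [[0, 0, 0, -4], [0, 0, 0, -8], [0, 0, 0, -10], [0, 0, 0, -10]]}}

```text
time_s: 30.07
tcp_pos: [0.6504, -0.1187, 0.0856]
ee_rot: [17.8, 89.9, -7.0]
wrist_force: [-2.0, 0.3, 5.6]
width: 0.0115
```

Request:
{"name": "servo_tool", "arguments": {"increments": [[0, 0, 0, -3], [0, 0, 0, -6], [0, 0, 0, -6], [0, 0, 0, -6]]}}

```text
time_s: 30.4
tcp_pos: [0.6505, -0.1186, 0.0855]
ee_rot: [29.4, 89.9, -1.3]
wrist_force: [-1.9, 0.8, 5.0]
width: 0.0113
```

```bash
python3 - <<'E'
from h import *
d=cap('wrist','w11')
s=arm.state(); print(s['tcp_pos'],jawang(s),s['wrist_force'],s['moment'],s['joints'].round(1),s['joint_torque'].round(2),s['width'])
S=cap('scene','s11')
u,v=map(int,proj(S,(.6508,-.1188,.07))); a=cv2.resize(S['color'][v-25:v+25,u-25:u+25,::-1],(400,400),interpolation=cv2.INTER_CUBIC)
cv2.imwrite('pics/c11.png',np.hstack([a,cv2.resize(d['color'][200:360,195:355,::-1],(400,400))]))
E
```

```text
[ 0.65043687 -0.1186      0.08550919] 59.33846345828516 [-2.41768841  0.77764568  6.27248894] [ 0.36824623  0.74202983 -0.032349  ] [   3.2   31.1    9.7    0.   -68.5 -123.8] [-4.000e-01 -4.961e+01  2.132e+01  4.800e+00  6.500e-01  1.000e-02] 0.011530319275719408
```

Request:
{"name": "servo_tool", "arguments": {"increments": [[0, 0, 0, -3], [0, 0, 0, -6], [0, 0, 0, -6], [0, 0, 0, -6]]}}

```text
time_s: 30.83
tcp_pos: [0.6505, -0.1185, 0.0856]
ee_rot: [32.8, 89.9, -3.9]
wrist_force: [-0.9, 1.3, 5.5]
width: 0.0112
```

```bash
python3 - <<'E'
from h import *
s=arm.state(); print(s['tcp_pos'],jawang(s),s['wrist_force'],s['moment'],s['joints'].round(1),s['joint_torque'].round(2),s['width'])
E
```

```text
[ 0.65049967 -0.1185468   0.085559  ] 53.3572363190787 [-0.87567882  1.25631469  5.49143479] [0.44508712 0.65210106 0.18308155] [   3.2   31.1    9.7    0.   -68.5 -129.8] [ -0.68 -49.64  21.32   4.76   0.63  -0.29] 0.011164667131644284
```

Request:
{"name": "servo_tool", "arguments": {"increments": [[0, 0, 0, -3], [0, 0, 0, -5], [0, 0, 0, -5], [0, 0, 0, -5]]}}

```text
time_s: 31.17
tcp_pos: [0.6506, -0.1186, 0.0856]
ee_rot: [9.5, 89.9, -32.1]
wrist_force: [-1.4, 0.8, 5.8]
width: 0.0114
```

```bash
python3 - <<'E'
from h import *
s=arm.state(); print(s['tcp_pos'],jawang(s),s['wrist_force'],s['moment'],s['joints'].round(1),s['joint_torque'].round(2),s['width'])
d=cap('wrist','w11'); S=cap('scene','s11')
u,v=map(int,proj(S,(.6508,-.1188,.07))); a=cv2.resize(S['color'][v-25:v+25,u-25:u+25,::-1],(400,400),interpolation=cv2.INTER_CUBIC)
cv2.imwrite('pics/c11.png',np.hstack([a,cv2.resize(d['color'][200:360,195:355,::-1],(400,400))]))
E
```

```text
[ 0.65057586 -0.1186068   0.08556515] 48.466142822661915 [-1.40306711  0.81621721  5.82362128] [0.32954977 0.62037617 1.36396273] [ 3.200e+00  3.110e+01  9.700e+00  1.000e-01 -6.850e+01 -1.348e+02] [ -1.65 -49.51  21.19   4.18   0.56  -1.41] 0.0114391825470467
```

View pics/c11.png

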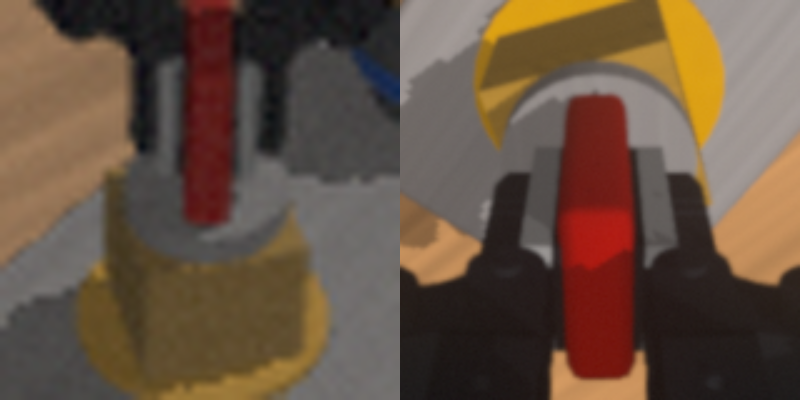

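Stop reached: moment 1.36 N m about z against 0.12 drag, after 86.5° of turning including slot play. Back off to mid-play, pull out, return to above the stand.

Request:
{"name": "servo_tool", "arguments": {"increments": [[0, 0, 0, 0], [0, 0, 0, 3], [0, 0, 0, 7], [0, 0, 0, 10], [0, 0, 0.5, 10], [0, 0, 1.5, 10], [0, 0, 3, 10], [0, 0, 4, 10]]}}

```text
time_s: 31.93
tcp_pos: [0.6502, -0.1189, 0.126]
ee_rot: [-3.8, 90.0, -35.8]
wrist_force: [0.2, 0.5, -0.4]
width: 0.0113
```

Request:
{"name": "servo_tool", "arguments": {"increments": [[0, 0, 3, 0], [0, 0, 4.5, 6], [-1, -2.5, 4.5, 12], [-2.4, -6, 4.5, 18], [-3.8, -9.5, 4.5, 24], [-5.1, -13, 4.5, 30], [-6.4, -16.5, 4.5, 36], [-7.4, -18.9, 4.5, 42]]}}

```text
time_s: 32.6
tcp_pos: [0.5745, -0.3104, 0.1703]
ee_rot: [-143.2, 90.0, -133.0]
wrist_force: [0.3, 0.1, -1.8]
width: 0.0115
```

Request:
{"name": "servo_tool", "arguments": {"increments": [[0, 0, 0, 6], [0, 0, 0, 13], [0, 0, 0, 13], [0, 0, 0, 13]]}}

```text
time_s: 32.93
tcp_pos: [0.576, -0.3077, 0.17]
ee_rot: [71.4, 90.0, 94.3]
wrist_force: [0.2, 0.3, -1.4]
width: 0.0117
```

```bash
python3 - <<'E'
from h import *
d=cap('wrist','w12')
s=arm.state(); print(s['time_s'],s['tcp_pos'],jawang(s),s['wrist_force'],s['moment'],s['joints'].round(1),s['width'])
# lock-colour & stand in wrist view; compare held handle red extent to w10
def red(d):
    hsv=cv2.cvtColor(d['color'],cv2.COLOR_RGB2HSV); m=((hsv[...,0]<8)|(hsv[...,0]>172))&(hsv[...,1]>150);m[:200]=0;m[:,:230]=0;m[:,320:]=0
    ys,xs=np.where(m); return xs.min(),xs.max(),ys.min(),ys.max(),xs.mean(),ys.mean(),len(xs)
print(red(load('w10')),red(d))
# lock angle: brass top-face orientation from scene
S=cap('scene','s12')
u,v=map(int,proj(S,(.6508,-.1188,.0685))); print(u,v)
E
```

```text
32.9833 [ 0.57612673 -0.30743208  0.16994487] 112.81962445881962 [ 0.26035136  0.78970749 -2.00510269] [ 0.04352171 -0.01037132 -0.01778088] [-14.4  27.6  16.5  -0.  -78.8 -52.8] 0.011586359291194955
(np.int64(258), np.int64(290), np.int64(238), np.int64(351), np.float64(274.0394483643361), np.float64(296.03367543296986), 3118) (np.int64(258), np.int64(290), np.int64(239), np.int64(351), np.float64(274.0160565189467), np.float64(296.1981374438022), 3114)
292 262
```

Key sits in the hand exactly as before (handle pixels unchanged). Lower it into the stand.

Request:
{"name": "servo_tool", "arguments": {"increments": [[0, 0, -3, 0], [0, 0, -5.5, 0], [0, 0, -7, 0], [0, 0, -8, 0], [0, 0, -8.8, 0], [0, 0, -9, 0], [0, 0, -9, 0]]}}

```text
time_s: 33.62
tcp_pos: [0.5763, -0.3077, 0.08]
ee_rot: [-84.0, 90.0, -61.0]
wrist_force: [-0.6, 0.2, -0.9]
width: 0.0108
```

Request:
{"name": "servo_tool", "arguments": {"increments": [[0, 0, -0.4, 0], [0, 0, -0.8, 0], [0, 0, -1.2, 0], [0, 0, -1.5, 0], [0, 0, -1.5, 0], [0, 0, -1.5, 0]]}}

```text
time_s: 34.12
tcp_pos: [0.5759, -0.3077, 0.0646]
ee_rot: [150.4, 90.0, 173.4]
wrist_force: [-0.9, 0.8, -1.4]
width: 0.0114
```

Request:
{"name": "servo_tool", "arguments": {"increments": [[0, 0, -0.1, 0], [0, 0, -0.2, 0], [0, 0, -0.3, 0], [0, 0, -0.3, 0]]}}

```text
time_s: 34.45
tcp_pos: [0.5762, -0.3077, 0.0621]
ee_rot: [-52.1, 90.0, -29.1]
wrist_force: [0.6, 0.6, 0.5]
width: 0.0112
```

Seated at the original height. Release, rise to the same viewpoint as before, then look at lock and stack.

Request:
{"name": "servo_tool", "arguments": {"increments": [[0, 0, 0, 0], [0, 0, 0, 0], [0, 0, 0, 0], [0, 0, 0, 0], [0, 0, 0, 0], [0, 0, 1, 0], [0, 0, 4, 0], [0, 0, 8, 0]], "jaw": 8.54}}

```text
time_s: 35.12
tcp_pos: [0.5741, -0.3068, 0.1399]
ee_rot: [135.5, 89.6, 158.5]
wrist_force: [1.3, -0.8, -0.3]
width: 0.0855
```

Request:
{"name": "servo_tool", "arguments": {"increments": [[0, 0, 3.5, 2], [0, 0, 6.4, 2], [0, 0, 6.4, 2], [0, 0, 6.4, 2], [0, 0, 6.4, 2]]}}

```text
time_s: 35.53
tcp_pos: [0.5758, -0.3074, 0.2058]
ee_rot: [64.9, 90.0, 89.9]
wrist_force: [-0.0, 0.4, -1.4]
width: 0.0853
```

```bash
python3 - <<'E'
from h import *
d=cap('wrist','w13'); s=arm.state(); print(s['time_s'],s['tcp_pos'],jawang(s),s['width'])
for n in('w9','w13'):
    d=load(n); hsv=cv2.cvtColor(d['color'],cv2.COLOR_RGB2HSV)
    m=((hsv[...,0]<8)|(hsv[...,0]>172))&(hsv[...,1]>150); m[:,:240]=0;m[:,310:]=0;m[280:]=0;m[:170]=0
    ys,xs=np.where(m); print(n,xs.min(),xs.max(),ys.min(),ys.max(),np.round(d['T'][:3,3],4),'ctr',atz(d,xs.mean(),ys.mean(),.09,True), xs.size)
    b=m&(hsv[...,2]>110); ys,xs=np.where(b); p=np.array([atz(d,x,y,.101,True)[:2] for x,y in zip(xs,ys)]); w,v=np.linalg.eigh(np.cov(p.T)); print(p.mean(0),np.degrees(np.arctan(v[1,1]/v[0,1])))
E
```

```text
35.5833 [ 0.57552694 -0.30733655  0.20485071] 115.01501142899848 0.0854768251844278
w9 268 282 177 229 [ 0.5012 -0.3444  0.3476] ctr [ 0.57514779 -0.30828942  0.09      ] 675
[ 0.57619557 -0.30765015] 22.022808190110073
w13 267 280 176 227 [ 0.501  -0.3425  0.3486] ctr [ 0.57456911 -0.3079869   0.09      ] 663
[ 0.57540514 -0.30737181] 23.25833578997622
```

Request:
{"name": "servo_tool", "arguments": {"increments": [[1.7, 3.3, 0, 4], [3.4, 6.6, 0, 8], [5.1, 9.9, 0, 11], [6.8, 13.2, 0, 11], [8.5, 16.5, 0, 11], [10.2, 19.8, 0, 11], [11.4, 22.2, 0, 11], [11.4, 22.2, 0, 11]]}}

```text
time_s: 36.25
tcp_pos: [0.6911, -0.0804, 0.2027]
ee_rot: [129.3, 89.8, 165.6]
wrist_force: [-1.0, -0.1, -0.5]
width: 0.0855
```

```bash
python3 - <<'E'
from h import *
arm.capture('side'); d=cap('wrist','w14'); S=cap('scene','s14');D=cap('side','d14')
for n in('w10','w14'):
    d=load(n); u,v=map(int,proj(d,(.6508,-.1188,.0685),True))
    hsv=cv2.cvtColor(d['color'],cv2.COLOR_RGB2HSV)
    g=cv2.cvtColor(d['color'],cv2.COLOR_RGB2GRAY)[v-40:v+40,u-40:u+40]; g=cv2.GaussianBlur(g,(3,3),0).astype(float)
    gx=cv2.Sobel(g,cv2.CV_64F,1,0);gy=cv2.Sobel(g,cv2.CV_64F,0,1);mag=np.hypot(gx,gy)
    yy,xx=np.mgrid[-40:40,-40:40]; k=(np.hypot(xx,yy)<30)&(mag>np.percentile(mag,75))
    a4=np.degrees(np.arctan2(gy,gx))%90; h,_=np.histogram(a4[k],18,(0,90),weights=mag[k]); print(n,u,v,h.astype(int))
# stack colours top-down in side/scene vs d9/s9
for a,b in(('s9','s14'),('d9','d14')):
    A,B=load(a),load(b); u,v=map(int,proj(A,(.624,.003,.06)))
    df=np.abs(A['color'][v-20:v+20,u-15:u+15].astype(int)-B['color'][v-20:v+20,u-15:u+15]).mean(); print(a,b,df)
for a,b in(('scene0','s14'),('side0','d14')):
    A,B=load(a),load(b)
    for nm,p in dict(tray=(.5,.33,.02) ).items(): pass
    df=np.abs(A['color'].astype(int)-B['color']).max(2)>60; k,l,st,ce=cv2.connectedComponentsWithStats(df.astype(np.uint8)); print(b,[st[i].tolist() for i in range(1,k) if st[i,4]>40])
E
```

```text
w10 265 143 [ 2731  1195  1335   553   320   633  1593  1936  1282  1864   639   906
  1200  1079  3235 13298 21297  7628]
w14 266 138 [  401   170   532   370   159   467   496   439   588  1495  4138 13514
 18640  8415  2212   593   581   339]
s9 s14 4.615555555555556
d9 d14 3.086388888888889
s14 [[175, 0, 42, 23, 564], [229, 0, 6, 18, 80], [374, 5, 24, 13, 112], [303, 19, 71, 123, 6272], [211, 114, 34, 33, 339], [155, 136, 14, 10, 78], [306, 137, 45, 82, 1402], [78, 196, 35, 13, 117], [36, 205, 41, 16, 128], [6, 213, 40, 24, 264], [266, 213, 27, 21, 423]]
d14 [[363, 0, 19, 11, 60], [437, 0, 6, 24, 42], [177, 3, 39, 35, 674], [383, 6, 24, 42, 756], [441, 11, 38, 20, 194], [337, 12, 59, 74, 2427], [426, 35, 9, 58, 389], [170, 37, 39, 60, 1279], [203, 36, 131, 48, 3679], [386, 46, 49, 82, 1129], [195, 67, 31, 82, 1190], [233, 66, 13, 18, 121], [354, 83, 33, 32, 755], [441, 103, 6, 13, 51], [372, 116, 11, 25, 81], [428, 126, 25, 41, 358], [441, 158, 22, 30, 264], [428, 168, 7, 40, 194], [458, 180, 19, 35, 175], [236, 189, 9, 13, 54], [385, 196, 27, 39, 591], [275, 203, 20, 19, 301], [409, 206, 10, 17, 59], [436, 210, 41, 36, 836], [423, 229, 12, 12, 46], [296, 273, 23, 20, 317]]
```

Key is within 1 mm and about 1° of its original pose. The lock edges turned +70° modulo 90 (about 1.22 rad), and the stack looks unchanged. Hand in.

```bash
python3 -c "
from cell import arm
print(arm.state()['time_s'],arm.sign_off())"
```

```text
the job is handed in; nothing more can be done
36.45 None
```

The job is done and handed in at 36.5 s of robot time; sign-off gives no verdict, so the result rests on my own checks below.

**What I did:** I put the only blue ring on the bench onto the spindle, then the roll, then the clamp ring. I lowered each one until the wrist force showed contact, then let go. I left the pink ring and the two turquoise look-alikes alone. I pushed the key fully into the lock, turned it clockwise to the stop, and put it back in its stand.

**Last checks:**
- **Stack:** it looked flat in both fixed views after the clamp ring went on, and those views hardly changed afterwards. The contact heights fit one 10 mm spacer under the roll and clamp ring.
- **Lock:** its edges turned about 70° (1.22 rad), against the 1.0 rad required. The wrist moment rose to 1.36 N m at the stop, against the stated drag of about 0.12 N m.
- **Key:** it is within 1 mm and about 1° of where it started, seated at its original height.
- **Forces:** the highest wrist force I read was under 13 N.

**What disagreed or went unchecked:**
- A first fit of the held blue ring from the wrist image was about 5 mm off along y. I dropped it in favour of the fixed cameras, and the ring went on without resistance.
- The TCP readings wander by 1–2 mm while the arm settles.
- I checked the bystanders only by a before-and-after image comparison, not by measuring them one by one. I saw no sign of the possible mid-run knock.

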